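# Empty the key-locked slide hand-out tray

## Robot

A 7-joint arm with a two-finger parallel gripper is mounted at the origin on a cart in front of the work surface, level with it; the furniture and walls round the work are solid. World frame = base frame: x ahead of the robot, y to its left, z up, the work surface at z = 0. Lengths are in m, angles in rad, forces in N, time in s.
With the tool pointing down it reaches from about 0.425 to 0.925 m from the base axis. Payload 6.8 kg.
Tool frame: the origin (TCP) lies on the centre line of the jaws, within the pads' length; the fingertips stand 25 mm ahead of it and the grasp point (between the pads) lies 6 mm ahead of it; z points along the fingers, y is the line along which they close (so a half turn about z gives the same grasp; the last joint's range is limited). The gripper opens to 85 mm and grips with 20 to 120 N. Pads are 22 mm wide; open, the fingers measure 114 mm over their backs; the gripper's body (76 mm by 85 mm) begins 54 mm behind the grasp point. The pads swing forward as they close: fully open they stand 13 mm farther back than shut.
Start: joints at [-0.108, 0.477, 0.022, 1.555, -0.011, 1.109, -0.083], TCP at [0.675, 0, 0.222] pointing down, gripper open.
Joint ranges: [-2.96, 2.96], [-0.34, 2.1], [-1.41, 1.46], [0.24, 2.44], [-1.37, 4.51], [0.17, 1.92], [-2.96, 2.96]. Speed limits (rad/s): [2.39, 2.39, 3.14, 3.14, 3.14, 3.14, 3.14].

## Interface

Orientations are given as a rotation vector (axis times angle).
In Python, from bench import telemetry, grab_frame, job gives the robot as it stands.
- The arm moves only by the tool apply_moves, never from a script. Its argument "rows" is a list of rows, each a list of 2 entries, a list of its own where there are three numbers: the shift along the tool's x, y, z each as a share of 250 mm, from -1 to 1, then the turn, a rotation vector about the tool's x, y, z each as a share of pi rad, from -1 to 1. A call has 1 to 10 rows; each row is the pose to reach, as a shift and turn from the pose commanded when the call began, along the tool's axes at that moment, turning the shorter way round; what a row does not reach only later rows make up. A row lasts 1/8 s, in which the tool goes at most 62.5 mm and 10.7 degrees, less where a joint would pass 70% of its speed; a pose out of reach is approached as far as the arm can. A call with a number of a shift or a turn outside -1 to 1 is refused whole. A call with a gripper value outside its range is refused whole. "jaw" is the gripper's target within -1 to 1 (fully open at 1, half-way at 0, shut at -1), set as the call begins (left out, the last holds). The fingers move at their own pace and stop on an object; "newtons" is the grip in N (left out, the last holds). Time passes only in rows, so rows that repeat a pose let the fingers close. It gives the time, the measured TCP pose, the force, the opening and the grip force at its end, in the units of the state.
- telemetry.get_obs(): the state, without advancing time (a new reading comes with each control period).
- grab_frame(name): name is "scene" or "side" or "wrist"; returns a dict with "frame" (480x640x3 uint8, red, green, blue), "vertical_fov" (degrees; the focal length in pixels is half the picture's height over the tangent of half this angle, whatever the lens; pixels are square), "cx", "cy" (the principal point, pixels), "k1" (the pictures are not rectified: a ray, as slopes to the right and down, at radius r is drawn at 1 + k1 r^2 times it, then the intrinsics apply), "origin" and "attitude" of the camera in the world. Camera axes: x right, y up, looking along -z (the intrinsics and any distortion apply to the point x, -y, -z); pixel columns grow to the right and rows downward; lengths in m; the calibration is good to about 2 mm. A picture is of the moment at which its call begins. There is no depth.
- job.hand_in(): hands the job in; it is judged then, once.
The state is a dict: "clock": time; "joints": joint angles; "qvel": joint speeds; "tau": joint torques, N m; "tcp_pos": TCP position; "orientation": TCP orientation; "contact_force": force on the tool from outside, world axes, zero at the start; "moment": the same for the moment, N m; "grip_width": finger opening in m; "gripper_force": force on a finger pad.
Only numpy, scipy, OpenCV 4.12 (cv2) and the standard library are available. Lean on these libraries where they do the work, as an engineer would, in place of code of your own. Each camera call takes 0.05 s, during which the arm holds its last target. There are 200 camera calls.

## Task

Take the key from its stand, push it fully into the lock of the hand-out station and turn it clockwise to its stop, so that the retaining bar swings off the catch tray, and leave the key in the lock. Put every slide box from the catch tray into the deep white tray, each lying flat with its printed lid up - boxes lying upside down must be turned over - and do not drop them, for the slides are glass. Then turn the key fully back home, withdraw it and stand it upright in its stand again, leaving the other things on the bench where they are.

Things in the scene. Friction and masses are not known exactly. Their poses are not given: they have to be found in the camera images.
- station: Fixed hand-out station. Origin: on the worktop under the lock axis. It stands with its +y about away from the robot. A steel catch tray runs along its +y (x +-50, y 24 to 300 mm, floor 4, lips 10 mm high) to a grey outlet housing (x +-65, y 300 to 360, 75 mm high). Boxes lie in it in a row, about 70, 158, 246 mm from the lock, long sides along it, under the bar (35-43 mm). Lock: grey bracket, x +-28, y -38 to 28 mm.
- lock (a point): Centre of the keyway on the lock's level aluminium face, 60 mm above the worktop, on the vertical lock axis; axes as the station's. Slot 28 mm long (x) by 9 mm wide, with a 12 mm square opening in the middle; the key goes straight down 26 mm until its collar rests on the face. Under the 8 mm face its bit turns the rotor; it can be drawn out only with the bar home.
- bar (a joint): Angle of the lock's rotor with its retaining bar (235 mm long), rad: 0 = home stop, bar over the catch tray along station +y; 1.25 = other stop, bar swung off the tray (towards station +x, the bench's right). Positive = clockwise from above. Stays where left (friction about 0.06 N m). The key has about 0.15 rad of play in the rotor's slot, either way.
- key: Loose upright key, 65 mm tall, 60 g. Origin: bottom end, on the shank's axis; z up. Bit at the bottom 24 (key x) x 5 (key y) x 9 mm; shank 8 mm thick; collar 22 mm wide at 26 to 31 mm height; black flat bow at 31 to 65 mm, 28 mm wide (key x), 8 mm thick (key y). Either way round fits.
- key_stand: Fixed white block 56 x 44 x 30 mm in which the key stands at the start. Origin: centre of its underside; z up. Slot in the top 30 mm long (its x) by 11 mm wide, 28 mm deep; with the key home its collar rests on the top, so the key's origin is 4 mm above the worktop.
- tray: Fixed deep white tray, 212 (x) x 312 (y) x 59 mm high outside; origin: centre of its underside. Flat floor within about x +-78, y +-125 mm, 5 to 9 mm above the worktop; the walls lean outwards.
- slide_box_1: Box of glass slides, white cardboard, 58 (x) x 80 (y) x 24 (z) mm, 160 g; origin: centre of its bottom face; its z axis points out of the printed lid (print and a band along one edge; the underside is blank) (so a box upside down has z pointing down and its origin on top). Two or three boxes are present.
- slide_box_2: Box of glass slides, white cardboard, 58 (x) x 80 (y) x 24 (z) mm, 160 g; origin: centre of its bottom face; its z axis points out of the printed lid (print and a band along one edge; the underside is blank) (so a box upside down has z pointing down and its origin on top). Two or three boxes are present.
- slide_box_3: Box of glass slides, white cardboard, 58 (x) x 80 (y) x 24 (z) mm, 160 g; origin: centre of its bottom face; its z axis points out of the printed lid (print and a band along one edge; the underside is blank) (so a box upside down has z pointing down and its origin on top). Two or three boxes are present.
- clipboard: Fixed flat clipboard, 320 (x) x 230 (y) x 3 mm, lying between the station and the white tray; origin under its centre. The worktop behind it (0.63 to 0.74 m from the robot base along x, y about -0.10 to 0.05) is bare and free for setting things down; tall bottles stand along the back right edge.
- tape: Bystander: roll of masking tape lying flat, 104 mm wide, 25 mm high; origin under its centre.
- timer: Bystander: small white timer, 64 x 68 x 18 mm; origin under its centre.
- cup: Bystander: white specimen cup, 85 mm wide, 84 mm high; origin under its centre.
There are look-alikes about, which are no part of the job. Leave any yellow look-alike of the slide_box_2 alone.

How it is judged:
By the outcome, as a careful person would: the job done as asked, in the order asked, and still so for the second after the job is handed in, with the robot touching nothing.
Of slide_box_1, slide_box_2, slide_box_3 only 2 to 3 are there at a start; the rules pass over those that are not, and their reading is None.
At some moment in a run one of slide_box_1, slide_box_2, slide_box_3 may be knocked a few centimetres aside while the robot is not near it.
It also fails if it takes over 210 s, if anything falls off the work surface, if the arm or the gripper's body presses on something with over 40 N, if the wrist force passes 120 N, or if a joint passes its speed limit or range.

## Working session

There is one attempt and no reset: what is moved stays moved. The work goes in short steps, Python scripts to look and compute and a tool call to move; the robot and the scene stay as the last step left them, time stands still between calls to the robot, and variables do not carry over. Pictures are saved under pics/ and viewed, at most 14 in all, crops included, and the job is handed in when it is done.

Besides the shell and the picture viewer there is one more tool, called after "Request:" by a JSON object that holds its "op" and its "data". apply_moves: Moves the arm, as the interface text tells. Its arguments: {"type":"object","properties":{"rows":{"type":"array"},"jaw":{"type":"number"},"newtons":{"type":"number"}},"required":["rows"]}

```bash
ls; mkdir -p pics; cat > h.py <<'E'
import numpy as np, cv2
from scipy.spatial.transform import Rotation as R
from bench import telemetry, grab_frame, job
def att(a):
    a=np.array(a,float)
    return a if a.shape==(3,3) else (R.from_rotvec(a).as_matrix() if a.size==3 else None)
def ray(f,u,v):
    h=f["frame"].shape[0]; fl=h/2/np.tan(np.radians(f["vertical_fov"])/2)
    d=np.array([(u-f["cx"])/fl,(v-f["cy"])/fl]); s=d.copy()
    for _ in range(20): s=d/(1+f["k1"]*(s@s))
    return np.array(f["origin"]), att(f["attitude"])@np.array([s[0],-s[1],-1.])
def plane(f,u,v,z):
    o,d=ray(f,u,v); return o+d*(z-o[2])/d[2]
def pix(f,p):
    h=f["frame"].shape[0]; fl=h/2/np.tan(np.radians(f["vertical_fov"])/2)
    c=att(f["attitude"]).T@(np.array(p)-np.array(f["origin"])); s=np.array([c[0],-c[1]])/-c[2]
    s=s*(1+f["k1"]*(s@s)); return s*fl+[f["cx"],f["cy"]]
def save(f,n,crop=None,k=1):
    im=f["frame"][...,::-1]
    if crop: im=im[crop[1]:crop[3],crop[0]:crop[2]]
    cv2.imwrite(f"pics/{n}.png",cv2.resize(im,None,fx=k,fy=k,interpolation=cv2.INTER_CUBIC))
E
python3 - <<'E'
from h import *
import pickle
print(telemetry.get_obs())
for n in("scene","side","wrist"):
    f=grab_frame(n); pickle.dump(f,open(n+".pkl","wb")); save(f,n+"0")
    print(n,{k:v for k,v in f.items() if k!="frame"})
E
```

```text
pics
{'clock': 0.0, 'joints': array([-0.10810385,  0.47779417,  0.02234372,  1.5564641 , -0.01153884,
        1.10928019, -0.08308348]), 'qvel': array([-0.00157476, -0.00238019,  0.00233891, -0.00091321,  0.00114242,
        0.0009269 ,  0.00066448]), 'tau': array([-5.45967814e-04, -5.96443820e+01,  1.60769675e+00, -2.81194621e+01,
        1.24063640e-02,  9.39900521e-03,  2.20753498e-05]), 'tcp_pos': array([ 6.74388452e-01, -4.65142415e-06,  2.20524427e-01]), 'orientation': array([-2.22056116e+00, -2.22060771e+00,  2.12901359e-03]), 'contact_force': array([ 0.4620255 , -0.26050857,  0.26134441]), 'moment': array([ 0.00548482, -0.0175944 ,  0.01382821]), 'gripper_force': 0.0, 'grip_width': 0.08546124745627447}
scene {'vertical_fov': 48.54254545413424, 'cx': 322.17698594642025, 'cy': 243.91209973972263, 'k1': 0.033028762709447795, 'origin': array([-0.49388619,  0.51144148,  0.75639209]), 'attitude': array([ 0.6403405 , -1.02307517, -1.84779888])}
side {'vertical_fov': 57.56823892414282, 'cx': 321.43558982795224, 'cy': 243.6798759261854, 'k1': -0.0723019617872785, 'origin': array([ 0.09077493, -0.92832691,  0.48802119]), 'attitude': array([ 1.17278173, -0.24432778, -0.35909232])}
wrist {'vertical_fov': 63.55600517782206, 'cx': 320.1268176625462, 'cy': 236.93397200726713, 'k1': -0.039357498718484825, 'origin': array([0.67357925, 0.0842587 , 0.37220717]), 'attitude': array([-3.33338183e-01,  1.41998153e-03, -3.14377115e-04])}
```

View pics/scene0.png

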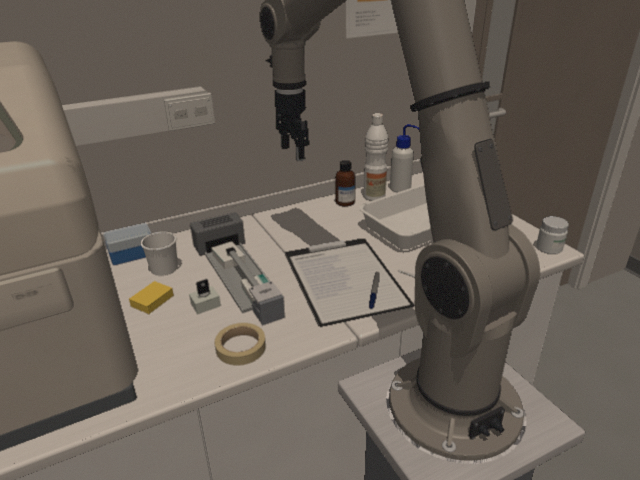

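View pics/side0.png

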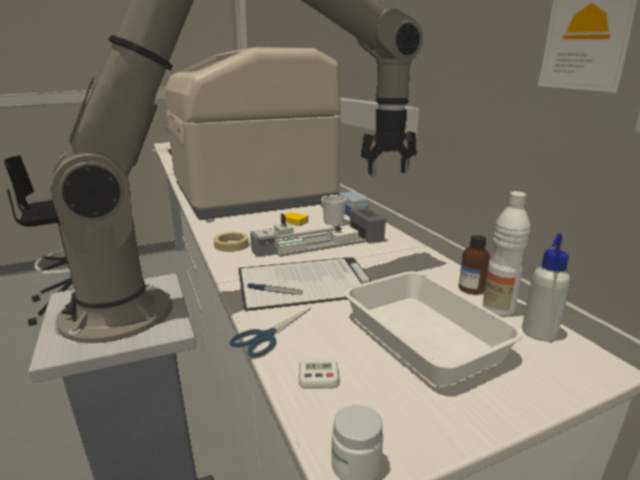

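View pics/wrist0.png

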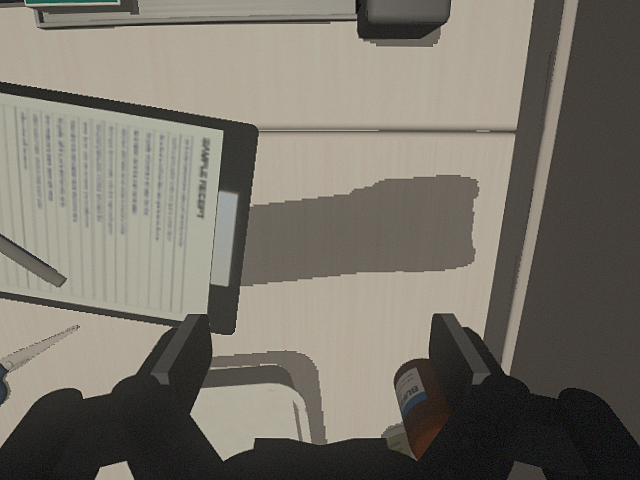

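```bash
python3 - <<'E'
from h import *
import pickle
s=pickle.load(open("scene.pkl","rb"));d=pickle.load(open("side.pkl","rb"))
for n,u,v,z in [("stand",205,297,.03),("key bow",203,287,.055),("lock",262,288,.06),("housing",217,222,.075),("tape",240,340,.025),("yellow",152,293,.02),("cup",160,240,.084),("clip",347,280,0)]:
    print(n,plane(s,u,v,z).round(3))
for n,u,v,z in [("stand",285,230,.03),("key bow",283,220,.05),("lock",262,232,.06),("housing",368,212,.075),("trayL",352,292,.059),("trayB",405,278,.059),("trayF",440,375,.059),("trayR",515,325,.059)]:
    print(n,plane(d,u,v,z).round(3))
save(s,"s1",(120,200,330,360),3.8)
E
```

```text
stand [0.485 0.313 0.03 ]
key bow [0.49  0.313 0.055]
lock [0.416 0.201 0.06 ]
housing [0.727 0.202 0.075]
tape [0.317 0.291 0.025]
yellow [0.572 0.414 0.02 ]
cup [0.691 0.357 0.084]
clip [ 0.426 -0.021  0.   ]
stand [0.49 0.27 0.03]
key bow [0.496 0.307 0.05 ]
lock [0.398 0.202 0.06 ]
housing [0.742 0.206 0.075]
trayL [ 0.469 -0.217  0.059]
trayB [ 0.607 -0.206  0.059]
trayF [ 0.47  -0.509  0.059]
trayR [ 0.684 -0.452  0.059]
```

View pics/s1.png

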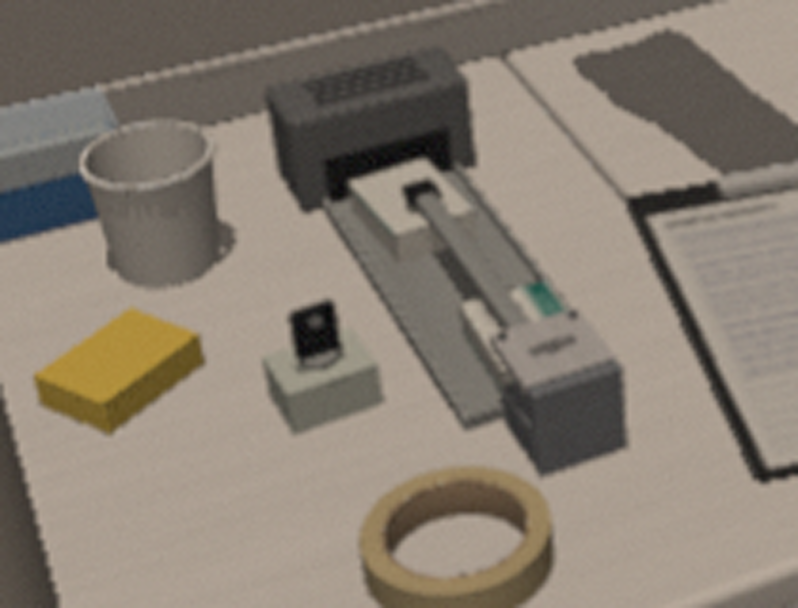

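Request:
{"op": "apply_moves", "data": {"rows": [[[0.9, -0.62, -0.2], [0, 0, 0]], [[0.9, -0.62, -0.2], [0, 0, 0]], [[0.9, -0.62, -0.2], [0, 0, 0]], [[0.9, -0.62, -0.2], [0, 0, 0]], [[0.9, -0.62, -0.2], [0, 0, 0]], [[0.9, -0.62, -0.2], [0, 0, 0]], [[0.9, -0.62, -0.2], [0, 0, 0]], [[0.9, -0.62, -0.2], [0, 0, 0]]]}}

```text
clock: 1.15
tcp_pos: [0.5208, 0.2232, 0.271]
orientation: [2.224, 2.218, -0.001]
contact_force: [0.9, -0.3, -1.1]
grip_width: 0.0854
gripper_force: 0.0
```

```bash
python3 - <<'E'
from h import *
import pickle
f=grab_frame("wrist"); pickle.dump(f,open("w1.pkl","wb")); save(f,"w1",None,1.25)
print(telemetry.get_obs()["tcp_pos"],f["origin"],f["attitude"])
E
```

```text
[0.52072995 0.22341258 0.27105512] [0.52000434 0.30758358 0.42254191] [-0.33412499  0.00068874 -0.00341264]
```

View pics/w1.png

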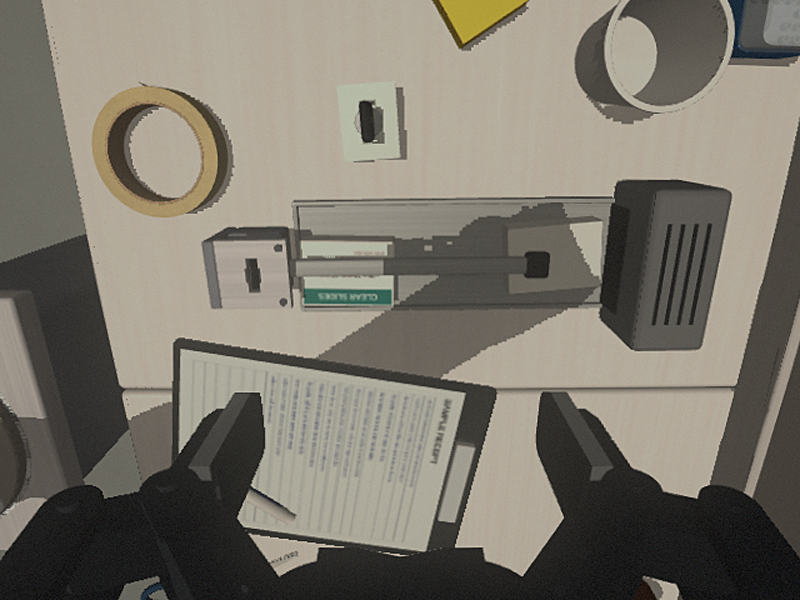

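```bash
python3 - <<'E'
from h import *
import pickle
f=pickle.load(open("w1.pkl","rb"))
P=lambda u,v,z:plane(f,u/1.25,v/1.25,z)
def pr(n,pts,z):
    q=np.array([P(u,v,z)[:2] for u,v in pts]);print(n,q.round(4).tolist(),"mean",q.mean(0).round(4))
g=cv2.cvtColor(f["frame"],cv2.COLOR_RGB2HSV)
# key bow: dark blob
m=(g[...,2]<60).astype(np.uint8); m[:,:]=m
sub=np.zeros_like(m); sub[70:125,275:315]=m[70:125,275:315]
n,l,st,c=cv2.connectedComponentsWithStats(sub); i=1+np.argmax(st[1:,4]); print(st[i],c[i])
r=cv2.minAreaRect(np.argwhere(l==i)[:,::-1].astype(np.float32)); print(r)
pr("bowtop",[(361,104),(373,103),(376,140),(364,141)],.069)
pr("stand",[(338,86),(397,82),(402,158),(345,162)],.030)
sub=np.zeros_like(m); sub[195:245,185:225]=(g[195:245,185:225,2]<90)
n,l,st,c=cv2.connectedComponentsWithStats(sub)
for k in range(1,n):
  if st[k,4]>40:
    print("kw",st[k],c[k],cv2.minAreaRect(np.argwhere(l==k)[:,::-1].astype(np.float32)),plane(f,*c[k],.06).round(4))
pr("trayrails",[(293,202),(613,199),(300,308)],.01)
pr("housing",[(620,185),(730,190),(705,350),(604,348)],.075)
pr("bar",[(295,266),(537,264)],.043)
cv2.imwrite("pics/c1.png",np.hstack([cv2.resize(f["frame"][60:135,262:332,::-1],(390,418),interpolation=cv2.INTER_CUBIC),cv2.resize(f["frame"][180:255,165:235,::-1],(390,418),interpolation=cv2.INTER_CUBIC)]))
E
```

```text
[287  81  13  33 327] [293.20795107  96.83486239]
((293.4876708984375, 96.86476135253906), (32.41179656982422, 10.773754119873047), 84.80557250976562)
bowtop [[0.4933, 0.3239], [0.5015, 0.3245], [0.5031, 0.3002], [0.4947, 0.2996]] mean [0.4981 0.3121]
stand [[0.4734, 0.3386], [0.5177, 0.3411], [0.5213, 0.2858], [0.4766, 0.283]] mean [0.4972 0.3121]
kw [196 207  13  27 257] [201.93774319 219.62645914] ((201.8846435546875, 219.5769500732422), (26.171329498291016, 11.287160873413086), 82.87498474121094) [0.4039 0.2001 0.06  ]
trayrails [[0.4289, 0.2492], [0.7008, 0.2512], [0.4282, 0.1533]] mean [0.5193 0.2179]
housing [[0.676, 0.27], [0.7573, 0.267], [0.7645, 0.1403], [0.6815, 0.1428]] mean [0.7198 0.205 ]
bar [[0.434, 0.2021], [0.6309, 0.2032]] mean [0.5325 0.2026]
```

View pics/c1.png

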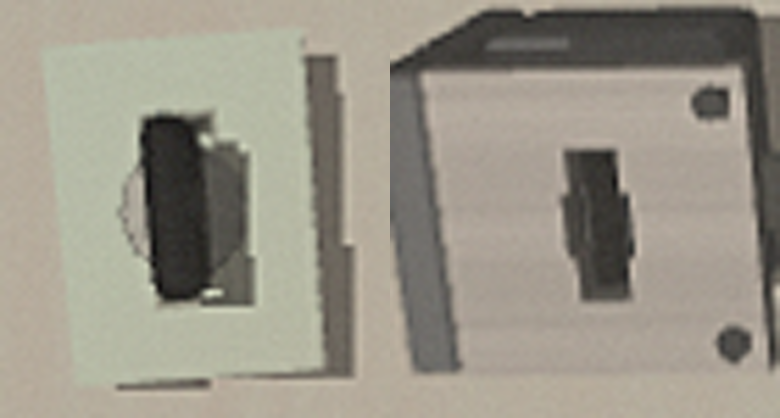

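Request:
{"op": "apply_moves", "data": {"rows": [[[0.354, -0.09, 0.4], [0, 0, -0.018]], [[0.354, -0.09, 0.6], [0, 0, -0.018]], [[0.354, -0.09, 0.6], [0, 0, -0.018]], [[0.354, -0.09, 0.6], [0, 0, -0.018]], [[0.354, -0.09, 0.6], [0, 0, -0.018]], [[0.354, -0.09, 0.6], [0, 0, -0.018]]], "jaw": -0.2}}

```text
clock: 1.95
tcp_pos: [0.4996, 0.3129, 0.1238]
orientation: [2.16, 2.28, 0.006]
contact_force: [0.5, 0.3, -0.2]
grip_width: 0.0342
gripper_force: 0.0
```

```bash
python3 - <<'E'
from h import *
import pickle
f=pickle.load(open("w1.pkl","rb"))
k=70/390
for a in [((421,70),(462,370)),((742,68),(770,370)),((565,150),(582,298)),((617,150),(632,298))]:
    q=np.array([plane(f,165+(u-390)*k,180+v*k,.06)[:2] for u,v in a]);d=q[1]-q[0]
    print(q.round(4).tolist(),np.degrees(np.arctan2(d[0],-d[1])))
o=telemetry.get_obs();print(o["tcp_pos"],o["grip_width"])
f=grab_frame("wrist"); pickle.dump(f,open("w2.pkl","wb")); save(f,"w2",(200,180,440,360),3.3)
E
```

```text
[[0.3763, 0.2273], [0.3766, 0.1721]] 0.3569817409922617
[[0.4319, 0.2272], [0.4325, 0.172]] 0.6177800006958079
[[0.3998, 0.2129], [0.3999, 0.1858]] 0.27068528511614426
[[0.4089, 0.2129], [0.4089, 0.1857]] -0.039655319363327696
[0.49962872 0.31286465 0.12375986] 0.03421021992268305
```

View pics/w2.png

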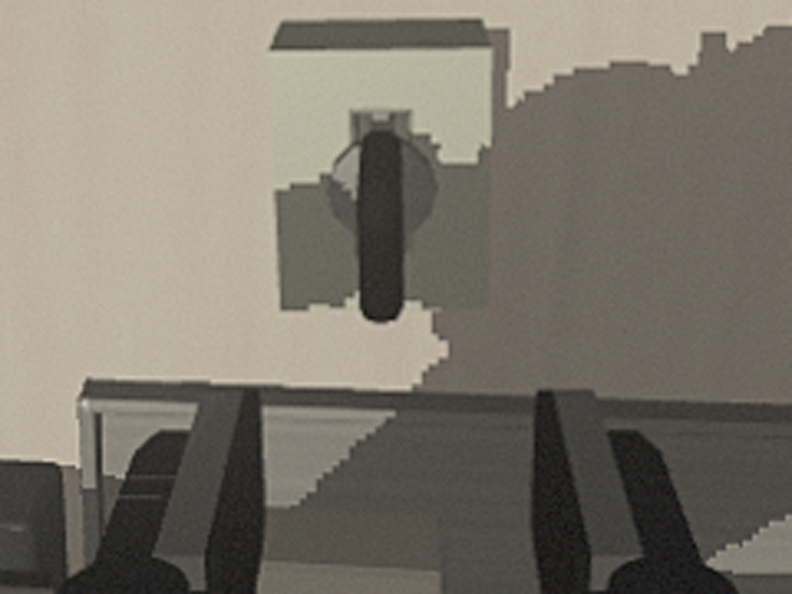

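```bash
python3 - <<'E'
from h import *
import pickle
f=pickle.load(open("w2.pkl","rb"))
P=lambda u,v,z:plane(f,200+u/3.3,180+v/3.3,z).round(4)
print(P(360,312,.069),P(403,312,.069),P(360,135,.069),P(402,135,.069))
print("stand",P(268,48,.03),P(490,48,.03),P(281,308,.03),P(489,308,.03))
print("tips",P(262,392,.099),P(535,392,.099))
E
```

```text
[0.4928 0.3023 0.069 ] [0.5004 0.3027 0.069 ] [0.4914 0.3349 0.069 ] [0.4984 0.3352 0.069 ]
stand [0.4722 0.34   0.03  ] [0.5156 0.3423 0.03  ] [0.4761 0.2845 0.03  ] [0.5197 0.2867 0.03  ]
tips [0.4784 0.3017 0.099 ] [0.5205 0.3038 0.099 ]
```

Request:
{"op": "apply_moves", "data": {"rows": [[[0, -0.012, 0.08], [0, 0, 0]], [[0, -0.012, 0.16], [0, 0, 0]], [[0, -0.012, 0.235], [0, 0, 0]], [[0, -0.012, 0.235], [0, 0, 0]], [[0, -0.012, 0.235], [0, 0, 0]]]}}

```text
clock: 2.62
tcp_pos: [0.4951, 0.3136, 0.0635]
orientation: [2.158, 2.283, 0.002]
contact_force: [0.5, 0.1, 0.1]
grip_width: 0.0343
gripper_force: 0.0
```

Aligned; close and lift.

Request:
{"op": "apply_moves", "data": {"rows": [[[0, 0, 0], [0, 0, 0]], [[0, 0, 0], [0, 0, 0]], [[0, 0, 0], [0, 0, 0]], [[0, 0, 0], [0, 0, 0]], [[0, 0, 0], [0, 0, 0]], [[0, 0, 0], [0, 0, 0]]], "jaw": -1, "newtons": 60}}

```text
clock: 3.38
tcp_pos: [0.4945, 0.3133, 0.0627]
orientation: [2.158, 2.283, -0.0]
contact_force: [0.1, 0.0, -0.5]
grip_width: -0.0002
gripper_force: 0.0
```

Request:
{"op": "apply_moves", "data": {"rows": [[[0, 0, -0.04], [0, 0, 0]], [[0, 0, -0.1], [0, 0, 0]], [[0, 0, -0.2], [0, 0, 0]], [[0, 0, -0.3], [0, 0, 0]], [[0, 0, -0.3], [0, 0, 0]], [[0, 0, -0.3], [0, 0, 0]]]}}

```text
clock: 4.12
tcp_pos: [0.4944, 0.3132, 0.1378]
orientation: [2.158, 2.283, 0.0]
contact_force: [-0.4, 0.3, -0.5]
grip_width: 0.0001
gripper_force: 0.0
```

```bash
python3 - <<'E'
from h import *
import pickle
f=grab_frame("wrist"); pickle.dump(f,open("w3.pkl","wb"));d=grab_frame("side"); s=grab_frame("scene")
A=cv2.resize(f["frame"][150:390,160:480],(480,360));B=cv2.resize(d["frame"][150:270,240:400],(480,360));
C=cv2.resize(s["frame"][220:340,130:290],(320,240))
im=np.zeros((600,800,3),np.uint8);im[:360,:400]=cv2.resize(A,(400,360));im[:360,400:]=cv2.resize(B,(400,360));im[360:,:320]=C
cv2.imwrite("pics/m3.png",im[...,::-1])
E
```

```text
(no output)
```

View pics/m3.png

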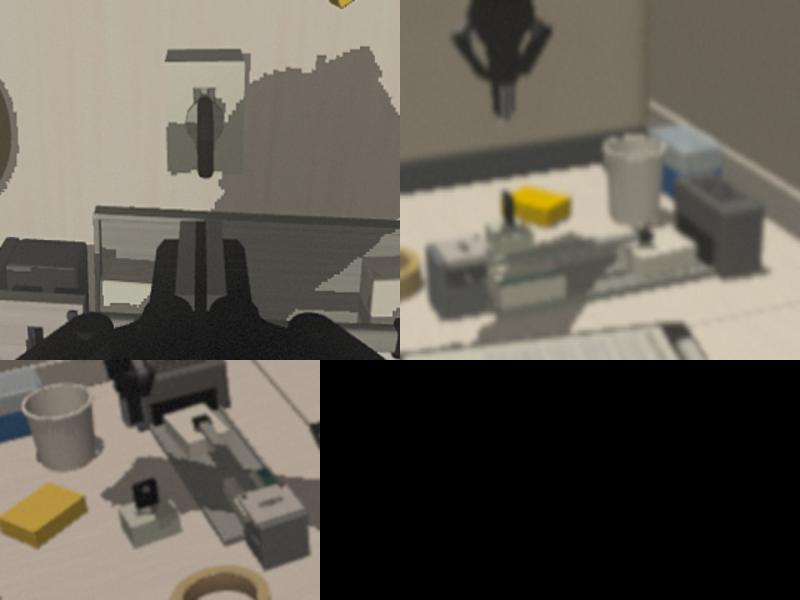

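```bash
python3 - <<'E'
from h import *
import pickle
f=pickle.load(open("w3.pkl","rb"));d=grab_frame("side");s=grab_frame("scene")
o=telemetry.get_obs();t=o["tcp_pos"];tip=t-[0,0,.025];print(t)
for n,c in(("w",f),("side",d),("scene",s)): print(n,"tip pred",pix(c,tip),"key .4960,.3125,.069 pred",pix(c,[.496,.3125,.069]))
print("bow w", 160+205*.8, 150+np.array([97,177])*240/360)
print("side obs tip",240+105*.4,150+118/3,"bow top",240+108*.4,150+191/3)
E
```

```text
[0.49412007 0.31304248 0.13699184]
w tip pred [321.89934205 280.11422073] key .4960,.3125,.069 pred [324.60122843 250.58169735]
side tip pred [281.08146458 200.47758517] key .4960,.3125,.069 pred [282.15414742 213.73444761]
scene tip pred [198.98673957 264.81285465] key .4960,.3125,.069 pred [201.58988794 280.37274511]
bow w 324.0 [214.66666667 268.        ]
side obs tip 282.0 189.33333333333334 bow top 283.2 213.66666666666666
```

```bash
python3 - <<'E'
from h import *
import pickle
from scipy.optimize import least_squares
f=pickle.load(open("w3.pkl","rb"));d=grab_frame("side")
g=cv2.cvtColor(d["frame"],cv2.COLOR_RGB2GRAY);print(g[180:222,276:288:2].T)
w=cv2.cvtColor(f["frame"],cv2.COLOR_RGB2GRAY);print(w[284:325:2,306:340:3])
print(f["origin"],f["attitude"])
E
```

```text
[[ 80  87  93  99  99 102 103 104 108 112 113 114 112 112 113 112 112 109
  104  90  79  67  69  64  64  65  66  66  67  87 133 176 194 196 198 197
  198 200 199 200 200 200]
 [ 44  44  44  44  45  45  49  63  88 103 109 112 113 111 112 114 113 110
  100  87  75  69  65  65  68  66  65  66  71 111 166 192 198 196 196 197
  198 199 199 199 198 198]
 [ 75  74  72  74  74  72  73  73  77  90 109 114 115 110 112 113 112 109
   98  84  71  67  65  67  64  66  65  65  68 112 168 194 190 170 151 148
  143 144 145 147 149 156]
 [ 72  73  74  73  74  74  76  76  76  86 100 110 111 112 113 111 111 106
   94  79  70  67  66  67  65  66  65  65  71 115 170 193 186 145  92  60
   55  57  51  49  48  51]
 [ 73  74  75  74  74  73  78  84  90  97 105 109 114 113 113 113 112 104
   90  80  68  65  65  67  65  67  66  64  87 136 178 196 198 178 143 101
   70  56  51  49  50  51]
 [ 99 101 100 101 101 100 101 102 109 110 113 112 112 113 112 113 109 100
   87  76  67  65  66  65  66  67  65  70 111 167 194 200 194 184 171 158
  147 130 112 104 107 117]]
[[173 175 173 175 176 174 172 170 176 129 103 104
[... 395 characters left out ...]
9  68  65  72]
 [ 68  73  66  71  41  43  54  65  69  69  66  76]
 [ 72  70  70  69  37  41  48  69  66  65  68  77]
 [ 66  71  68  68  42  39  49  69  71  65  70  75]
 [ 68  66  69  70  41  39  42  68  64  70  66  79]
 [ 70  68  70  67  42  37  48  70  66  67  66  39]
 [ 69  69  69  71  41  37  44  67  64  67  68  34]
 [ 66  71  68  65  36  39  45  67  68  63  65  37]
 [ 70  64  66  66  42  33  42  66  67  66  63  37]
 [ 68  66  67  63  36  40  36  64  63  68  66  39]
 [ 66  67  66  63  35  33  38  67  65  62  62  43]
 [ 63  68  71  66  33  37  42  67  66  65  61  44]
 [ 66  64  70  66  38  30  37  63  65  65  64  51]]
[0.48844884 0.39729358 0.28934934] [-0.33317855 -0.00964151  0.05538443]
```

Request:
{"op": "apply_moves", "data": {"rows": [[[0, 0.004, 0], [0, 0, 0]], [[0, 0.004, 0], [0, 0, 0]], [[0, 0.004, 0.1], [0, 0, 0]], [[0, 0.004, 0.2], [0, 0, 0]], [[0, 0.004, 0.3], [0, 0, 0]], [[0, 0.004, 0.36], [0, 0, 0]], [[0, 0.004, 0.4], [0, 0, 0]], [[0, 0.004, 0.42], [0, 0, 0]], [[0, 0.004, 0.42], [0, 0, 0]]], "jaw": -0.2}}

```text
clock: 5.55
tcp_pos: [0.4957, 0.3136, 0.0329]
orientation: [2.158, 2.283, 0.0]
contact_force: [-0.3, 0.3, 0.5]
grip_width: 0.0344
gripper_force: 0.0
```

```bash
python3 - <<'E'
from h import *
d=grab_frame("side");f=grab_frame("wrist")
im=np.hstack([cv2.resize(d["frame"][160:260,230:340],(400,400)),cv2.resize(f["frame"][220:360,250:390],(400,400))])
cv2.imwrite("pics/m4.png",im[...,::-1])
E
```

```text
(no output)
```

View pics/m4.png

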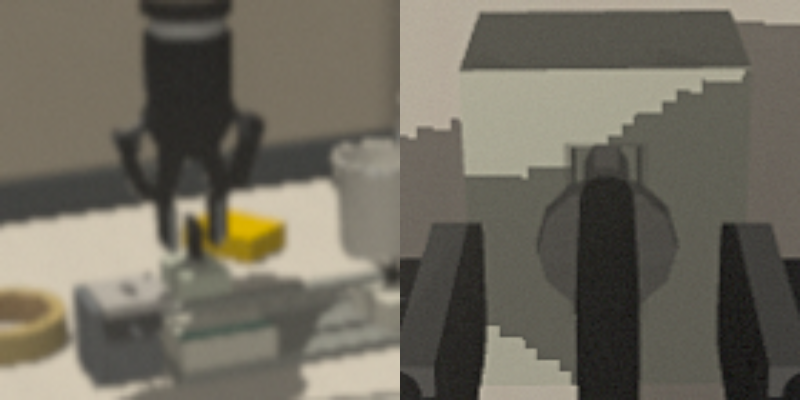

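Request:
{"op": "apply_moves", "data": {"rows": [[[0, 0, 0], [0, 0, 0]], [[0, 0, 0], [0, 0, 0]], [[0, 0, 0], [0, 0, 0]], [[0, 0, 0], [0, 0, 0]], [[0, 0, 0], [0, 0, 0]]], "jaw": -1, "newtons": 80}}

```text
clock: 6.28
tcp_pos: [0.4959, 0.3136, 0.0333]
orientation: [2.158, 2.283, 0.001]
contact_force: [-0.5, -1.1, 5.9]
grip_width: 0.0068
gripper_force: 78.4
```

Request:
{"op": "apply_moves", "data": {"rows": [[[0, 0, -0.04], [0, 0, 0]], [[0, 0, -0.1], [0, 0, 0]], [[0, 0, -0.2], [0, 0, 0]], [[0, 0, -0.35], [0, 0, 0]], [[0, 0, -0.35], [0, 0, 0]], [[0, 0, -0.35], [0, 0, 0]]]}}

```text
clock: 7.02
tcp_pos: [0.4952, 0.3132, 0.1204]
orientation: [-2.158, -2.283, 0.0]
contact_force: [0.5, 0.4, -0.8]
grip_width: 0.0068
gripper_force: 78.3
```

Request:
{"op": "apply_moves", "data": {"rows": [[[-0.431, -0.395, 0], [0, 0, 0.0156]], [[-0.431, -0.395, 0], [0, 0, 0.0156]], [[-0.431, -0.395, 0], [0, 0, 0.0156]], [[-0.431, -0.395, 0], [0, 0, 0.0156]], [[-0.431, -0.395, 0], [0, 0, 0.0156]], [[-0.431, -0.395, 0], [0, 0, 0.0156]]]}}

```text
clock: 7.78
tcp_pos: [0.4037, 0.2013, 0.1201]
orientation: [-2.212, -2.231, -0.001]
contact_force: [-0.5, -0.6, -0.8]
grip_width: 0.0066
gripper_force: 78.4
```

```bash
cat >> h.py <<'E'
def go(p,rot):
    """shares from the measured pose to world position p and rotation matrix rot"""
    o=telemetry.get_obs(); A=R.from_rotvec(o["orientation"]).as_matrix()
    s=A.T@(np.array(p)-o["tcp_pos"])/.25; t=R.from_matrix(A.T@rot).as_rotvec()/np.pi
    print("shift",s.round(3).tolist(),"turn",t.round(4).tolist())
def down(yaw):  # yaw deg of tool x from world +y, ccw
    a=np.radians(yaw); x=np.array([-np.sin(a),np.cos(a),0]); y=np.array([np.cos(a),np.sin(a),0])
    return np.column_stack([x,y,[0,0,-1]])
E
python3 - <<'E'
from h import *
import pickle
f=grab_frame("wrist"); pickle.dump(f,open("w5.pkl","wb")); save(f,"w5",(200,200,440,380),3.3)
print(telemetry.get_obs()["tcp_pos"],pix(f,[.4043,.1997,.06]))
E
```

```text
[0.40354751 0.20118977 0.12008905] [323.0655979  257.20940845]
```

View pics/w5.png

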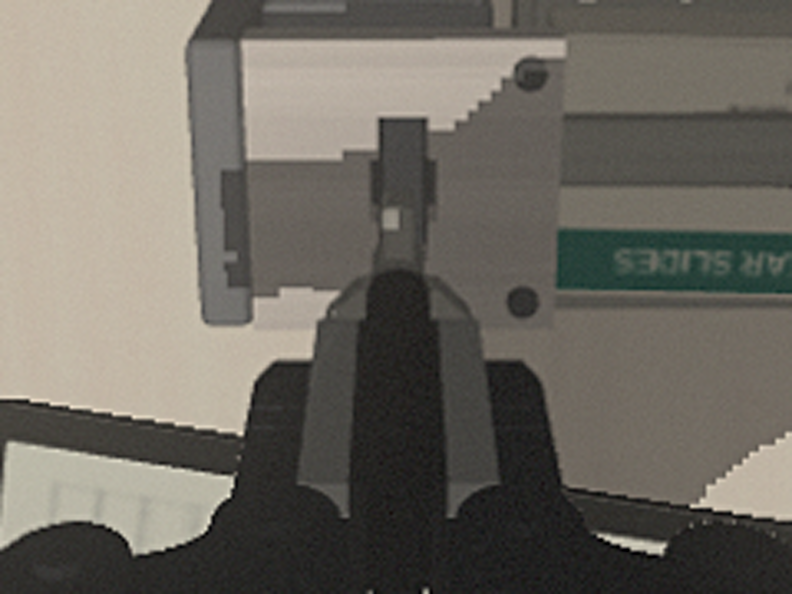

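```bash
python3 - <<'E'
from h import *
import pickle
f=pickle.load(open("w5.pkl","rb"))
P=lambda u,v,z:plane(f,200+u/3.3,200+v/3.3,z)[:2].round(4)
print("slot top",P(378,118,.06),P(428,118,.06),"open",P(371,160,.06),P(436,160,.06),P(371,207,.06),P(437,207,.06))
print("face",P(243,40,.06),P(565,40,.06),P(253,325,.06),P(553,325,.06))
t=telemetry.get_obs()["tcp_pos"]
print("bow far top corner",P(370,272,.156),P(428,272,.156),"z156"); print("screws",P(531,72,.06),P(522,302,.06))
E
```

```text
slot top [0.3992 0.213 ] [0.408  0.2131] open [0.398  0.2051] [0.4095 0.2052] [0.398  0.1961] [0.4099 0.1962]
face [0.376 0.227] [0.4313 0.2274] [0.3761 0.1722] [0.4319 0.1726]
bow far top corner [0.3997 0.2296] [0.4054 0.2297] z156
screws [0.4257 0.2216] [0.4259 0.1774]
```

Request:
{"op": "apply_moves", "data": {"rows": [[[0, 0.001, 0.06], [0, 0, 0]], [[0, 0.001, 0.1], [0, 0, 0]], [[0, 0.001, 0.12], [0, 0, 0]], [[0, 0.001, 0.14], [0, 0, 0]], [[0, 0.001, 0.155], [0, 0, 0]], [[0, 0.001, 0.155], [0, 0, 0]]]}}

```text
clock: 8.57
tcp_pos: [0.4032, 0.2002, 0.0813]
orientation: [-2.213, -2.23, 0.0]
contact_force: [-0.1, 0.4, 0.2]
grip_width: 0.0068
gripper_force: 78.4
```

Request:
{"op": "apply_moves", "data": {"rows": [[[0, 0, 0.02], [0, 0, 0]], [[0, 0, 0.04], [0, 0, 0]], [[0, 0, 0.06], [0, 0, 0]], [[0, 0, 0.076], [0, 0, 0]], [[0, 0, 0.076], [0, 0, 0]]]}}

```text
clock: 9.2
tcp_pos: [0.4043, 0.2006, 0.0632]
orientation: [2.213, 2.229, 0.003]
contact_force: [2.3, -1.6, 10.1]
grip_width: 0.0065
gripper_force: 80.0
```

Request:
{"op": "apply_moves", "data": {"rows": [[[0, 0, -0.003], [0, 0, 0.055]], [[0, 0, -0.003], [0, 0, 0.11]], [[0, 0, -0.003], [0, 0, 0.165]], [[0, 0, -0.003], [0, 0, 0.22]], [[0, 0, -0.003], [0, 0, 0.275]], [[0, 0, -0.003], [0, 0, 0.33]], [[0, 0, -0.003], [0, 0, 0.385]], [[0, 0, -0.003], [0, 0, 0.43]], [[0, 0, -0.003], [0, 0, 0.45]], [[0, 0, -0.003], [0, 0, 0.45]]]}}

```text
clock: 10.45
tcp_pos: [0.4047, 0.1998, 0.0634]
orientation: [3.131, 0.257, 0.004]
contact_force: [5.9, -2.3, 0.4]
grip_width: 0.0068
gripper_force: 78.8
```

```bash
python3 - <<'E'
from h import *
o=telemetry.get_obs();print(o["moment"],o["contact_force"],o["joints"],o["tcp_pos"])
A=R.from_rotvec(o["orientation"]).as_matrix();print("yaw",np.degrees(np.arctan2(-A[0,0],A[1,0])))
E
```

```text
[-0.5525082  -1.36580317  0.17952994] [ 5.85774637 -2.26775527  0.3657525 ] [-0.79992552  0.36001204  0.23916705  2.22154358 -0.15162457  0.57264779
 -1.8551137 ] [0.40472031 0.19981882 0.06337552]
yaw -80.6209384463085
```

Request:
{"op": "apply_moves", "data": {"rows": [[[0, 0, 0], [0, 0, 0.012]], [[0, 0, 0], [0, 0, 0.012]], [[0, 0, 0], [0, 0, 0.012]]]}}

```text
clock: 10.82
tcp_pos: [0.4047, 0.1998, 0.0634]
orientation: [3.135, 0.2, 0.004]
contact_force: [6.5, -2.7, 1.7]
grip_width: 0.0067
gripper_force: 79.0
```

```bash
python3 - <<'E'
from h import *
o=telemetry.get_obs();print(o["moment"],o["contact_force"])
A=R.from_rotvec(o["orientation"]).as_matrix();print("yaw",np.degrees(np.arctan2(-A[0,0],A[1,0])))
s=grab_frame("scene");d=grab_frame("side")
im=np.hstack([cv2.resize(s["frame"][200:340,170:330],(400,350)),cv2.resize(d["frame"][180:280,230:400],(400,350))])
cv2.imwrite("pics/m6.png",im[...,::-1])
E
```

```text
[-0.60179183 -1.47055594  0.45960148] [ 6.50714267 -2.67332997  1.69608522]
yaw -82.6859616242512
```

View pics/m6.png

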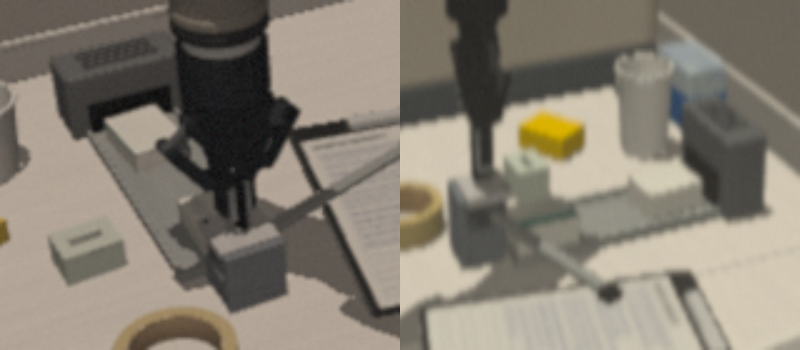

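Request:
{"op": "apply_moves", "data": {"rows": [[[0, 0, 0], [0, 0, -0.012]], [[0, 0, 0], [0, 0, -0.012]]]}}

```text
clock: 11.18
tcp_pos: [0.4047, 0.1998, 0.0633]
orientation: [3.131, 0.258, 0.004]
contact_force: [5.0, -3.1, 0.5]
grip_width: 0.0067
gripper_force: 78.8
```

Request:
{"op": "apply_moves", "data": {"rows": [[[0, 0, 0], [0, 0, 0]], [[0, 0, 0], [0, 0, 0]], [[0, 0, 0], [0, 0, 0]], [[0, 0, -0.1], [0, 0, 0]], [[0, 0, -0.3], [0, 0, 0]], [[0, 0, -0.5], [0, 0, 0]], [[0, 0, -0.6], [0, 0, 0]], [[0, 0, -0.6], [0, 0, 0]]], "jaw": 0}}

```text
clock: 12.18
tcp_pos: [0.4041, 0.2011, 0.215]
orientation: [-3.128, -0.259, -0.005]
contact_force: [0.1, 1.3, 0.4]
grip_width: 0.0426
gripper_force: 0.0
```

```bash
python3 - <<'E'
from h import *
o=telemetry.get_obs();print(o["tcp_pos"],o["joints"].round(3))
f=pickle=None
import pickle
f=pickle.load(open("w1.pkl","rb"))
P=lambda u,v,z:plane(f,u/1.25,v/1.25,z)[:2].round(4)
print("box2",P(508,220,.028),P(602,220,.028),P(603,290,.028),P(505,290,.028))
print("box1",P(302,238,.028),P(396,240,.028),P(396,306,.028))
w=grab_frame("wrist"); pickle.dump(w,open("w6.pkl","wb"));print(w["origin"],w["attitude"])
go([.56,.20,.30],down(-90))
E
```

```text
[0.40406497 0.2010519  0.21496209] [-0.874  0.104  0.297  2.093 -0.039  0.945 -1.962]
box2 [0.6081 0.2364] [0.686  0.2365] [0.6949 0.1757] [0.6097 0.1759]
box1 [0.4382 0.222 ] [0.5162 0.22  ] [0.5158 0.1616]
[0.48573637 0.21432907 0.36682111] [-0.27160841  0.23339134 -1.39242212]
shift [0.619, 0.105, -0.346] turn [-0.0003, -0.0002, 0.0525]
```

Request:
{"op": "apply_moves", "data": {"rows": [[[0.5, 0.08, -0.35], [0, 0, 0.0525]], [[0.5, 0.08, -0.35], [0, 0, 0.0525]], [[0.5, 0.08, -0.35], [0, 0, 0.0525]], [[0.5, 0.08, -0.35], [0, 0, 0.0525]], [[0.5, 0.08, -0.35], [0, 0, 0.0525]]], "jaw": 0.8}}

```text
clock: 12.85
tcp_pos: [0.5281, 0.2008, 0.2985]
orientation: [3.14, 0.0, -0.006]
contact_force: [0.2, 0.2, -0.0]
grip_width: 0.0772
gripper_force: 0.0
```

```bash
python3 - <<'E'
from h import *
import pickle
w=grab_frame("wrist"); pickle.dump(w,open("w6.pkl","wb"));save(w,"w6",None,1.25)
print(telemetry.get_obs()["tcp_pos"],w["origin"],w["attitude"])
E
```

```text
[0.52794598 0.20090155 0.29878576] [0.6119079  0.20092617 0.44980735] [-0.26549126  0.26274846 -1.55539673]
```

View pics/w6.png

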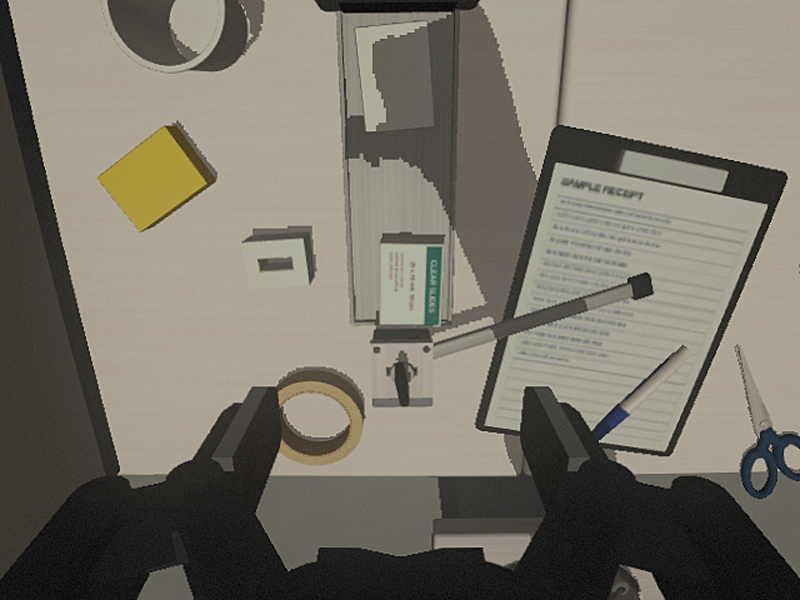

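```bash
python3 - <<'E'
from h import *
import pickle
f=pickle.load(open("w6.pkl","rb"))
P=lambda u,v,z:plane(f,u/1.25,v/1.25,z)[:2]
for n,pts in(("box2",[(355,28),(428,20),(434,127),(366,132)]),("box1",[(381,244),(445,247),(440,326),(378,323)])):
    q=np.array([P(u,v,.028) for u,v in pts]); print(n,q.round(4).tolist(),q.mean(0).round(4))
    print([np.linalg.norm(q[i]-q[(i+1)%4]).round(4) for i in range(4)])
    d=q[0]+q[1]-q[2]-q[3]; print("long axis deg",np.degrees(np.arctan2(d[1],d[0])))
print("floor edges",P(350,322,.01),P(448,325,.01),P(338,12,.01),P(458,12,.01))
E
```

```text
box2 [[0.6863, 0.2354], [0.6919, 0.1784], [0.6124, 0.1722], [0.6084, 0.2284]] [0.6498 0.2036]
[np.float64(0.0572), np.float64(0.0798), np.float64(0.0564), np.float64(0.0782)]
long axis deg 4.793554282367792
box1 [[0.5135, 0.2172], [0.5108, 0.1602], [0.4345, 0.1626], [0.4376, 0.2211]] [0.4741 0.1903]
[np.float64(0.0571), np.float64(0.0763), np.float64(0.0585), np.float64(0.076)]
long axis deg -2.3631103672518825
floor edges [0.43125487 0.24939658] [0.42795128 0.15315713] [0.70132867 0.25029128] [0.70129981 0.15332475]
```

```bash
python3 - <<'E'
from h import *
go([.482,.190,.06],down(-92.4))
E
```

```text
shift [-0.18, 0.042, 0.956] turn [0.0005, 0.0011, 0.0135]
```

Request:
{"op": "apply_moves", "data": {"rows": [[[-0.18, 0.042, 0.4], [0, 0, 0.0135]], [[-0.18, 0.042, 0.6], [0, 0, 0.0135]], [[-0.18, 0.042, 0.8], [0, 0, 0.0135]], [[-0.18, 0.042, 0.95], [0, 0, 0.0135]], [[-0.18, 0.042, 0.95], [0, 0, 0.0135]], [[-0.18, 0.042, 0.95], [0, 0, 0.0135]], [[-0.18, 0.042, 0.95], [0, 0, 0.0135]]]}}

```text
clock: 13.78
tcp_pos: [0.4865, 0.1914, 0.0657]
orientation: [-3.138, 0.067, -0.006]
contact_force: [-0.1, 0.5, -0.0]
grip_width: 0.0767
gripper_force: 0.0
```

```bash
python3 - <<'E'
from h import *
w=grab_frame("wrist");fr=w["frame"]
g=cv2.cvtColor(fr,cv2.COLOR_RGB2HSV)
# green band + white lid: bright low-sat region around; print predicted corner pixels and row scan of intensity
for p in [(.5145,.217),(.512,.160),(.4345,.163),(.437,.221)]: print(pix(w,[*p,.028]).round(1))
v=g[...,2]; 
c=pix(w,[.49,.19,.028]).astype(int);print(c)
print([ (i,int(v[c[1],i]),int(g[c[1],i,1])) for i in range(c[0]-170,c[0]+171,6) if 0<=i<640])
go([.482,.190,0],down(-92.4))
E
```

```text
[267.6 220.4]
[379.4 220.5]
[373.2 349.7]
[272.5 349.6]
[322 262]
[(152, 88, 41), (158, 94, 35), (164, 91, 31), (170, 120, 32), (176, 214, 31), (182, 212, 35), (188, 214, 31), (194, 213, 36), (200, 210, 32), (206, 214, 32), (212, 210, 34), (218, 214, 32), (224, 161, 29), (230, 194, 28), (236, 176, 28), (242, 176, 29), (248, 177, 27), (254, 181, 28), (260, 177, 26), (266, 183, 28), (272, 218, 23), (278, 215, 24), (284, 211, 33), (290, 211, 34), (296, 103, 27), (302, 121, 36), (308, 114, 31), (314, 131, 33), (320, 125, 35), (326, 122, 36), (332, 130, 35), (338, 129, 32), (344, 132, 37), (350, 73, 87), (356, 106, 19), (362, 104, 37), (368, 75, 92), (374, 129, 38), (380, 90, 23), (386, 92, 30), (392, 128, 36), (398, 124, 37), (404, 126, 32), (410, 126, 36), (416, 125, 35), (422, 125, 35), (428, 124, 37), (434, 125, 37), (440, 124, 41), (446, 123, 31), (452, 126, 38), (458, 124, 35), (464, 126, 34), (470, 123, 33), (476, 123, 35), (482, 124, 35), (488, 75, 37)]
shift [-0.018, 0.007, 0.262] turn [-0.0008, -0.0011, -0.0003]
```

Request:
{"op": "apply_moves", "data": {"rows": [[[-0.012, 0.006, 0.1], [0, 0, 0]], [[-0.012, 0.006, 0.17], [0, 0, 0]], [[-0.012, 0.006, 0.22], [0, 0, 0]], [[-0.012, 0.006, 0.25], [0, 0, 0]], [[-0.012, 0.006, 0.258], [0, 0, 0]], [[-0.012, 0.006, 0.258], [0, 0, 0]]]}}

```text
clock: 14.58
tcp_pos: [0.482, 0.1892, -0.0011]
orientation: [-3.141, 0.067, -0.0]
contact_force: [0.0, -0.1, -0.5]
grip_width: 0.0766
gripper_force: 0.0
```

Request:
{"op": "apply_moves", "data": {"rows": [[[0, 0, 0], [0, 0, 0]], [[0, 0, 0], [0, 0, 0]], [[0, 0, 0], [0, 0, 0]], [[0, 0, 0], [0, 0, 0]]], "jaw": -1, "newtons": 40}}

```text
clock: 15.08
tcp_pos: [0.4822, 0.1894, -0.0006]
orientation: [-3.14, 0.067, -0.001]
contact_force: [-0.7, -0.2, 6.9]
grip_width: 0.0571
gripper_force: 43.1
```

Request:
{"op": "apply_moves", "data": {"rows": [[[0, 0, -0.05], [0, 0, 0]], [[0, 0, -0.15], [0, 0, 0]], [[0, 0, -0.35], [0, 0, 0]], [[0, 0, -0.6], [0, 0, 0]], [[0, 0, -0.8], [0, 0, 0]], [[0, 0.2, -0.95], [0, 0, 0]], [[0.0, 0.5, -1], [0, 0, 0]], [[0.0, 0.8, -1], [0, 0, 0]], [[0.0, 1, -1], [0, 0, 0]], [[0.0, 1, -1], [0, 0, 0]]]}}

```text
clock: 16.32
tcp_pos: [0.4698, -0.0653, 0.2494]
orientation: [3.14, -0.079, 0.001]
contact_force: [-0.7, 0.8, -1.8]
grip_width: 0.057
gripper_force: 45.5
```

```bash
python3 - <<'E'
from h import *
import pickle
d=grab_frame("side");s=pickle.load(open("scene.pkl","rb"));w0=pickle.load(open("wrist.pkl","rb"))
print("brown bottle",plane(s,345,205,0),"clear",plane(s,375,198,0),"blue",plane(s,400,190,0))
go([.50,-.22,.30],down(-90))
E
```

```text
brown bottle [ 0.7742981  -0.21249678  0.        ] clear [ 0.7701065  -0.31848022  0.        ] blue [ 0.77958775 -0.41948817  0.        ]
shift [0.15, 0.614, -0.203] turn [0.0, -0.0001, -0.0156]
```

Request:
{"op": "apply_moves", "data": {"rows": [[[0.12, 0.6, -0.2], [0, 0, -0.0156]], [[0.12, 0.6, -0.2], [0, 0, -0.0156]], [[0.12, 0.6, -0.2], [0, 0, -0.0156]], [[0.12, 0.6, -0.2], [0, 0, -0.0156]], [[0.12, 0.6, -0.2], [0, 0, -0.0156]]]}}

```text
clock: 17.0
tcp_pos: [0.4949, -0.2096, 0.2982]
orientation: [-3.14, -0.013, 0.002]
contact_force: [-0.1, -0.2, -0.9]
grip_width: 0.0572
gripper_force: 45.5
```

```bash
python3 - <<'E'
from h import *
import pickle
d=grab_frame("side");f=grab_frame("wrist");pickle.dump((d,f),open("t7.pkl","wb"))
im=np.hstack([cv2.resize(f["frame"],(480,360)),cv2.resize(d["frame"][250:430,280:440],(320,360))])
cv2.imwrite("pics/m7.png",im[...,::-1]);print(f["origin"],telemetry.get_obs()["tcp_pos"])
E
```

```text
[ 0.57827065 -0.20885889  0.44955747] [ 0.49480072 -0.20939899  0.298128  ]
```

View pics/m7.png

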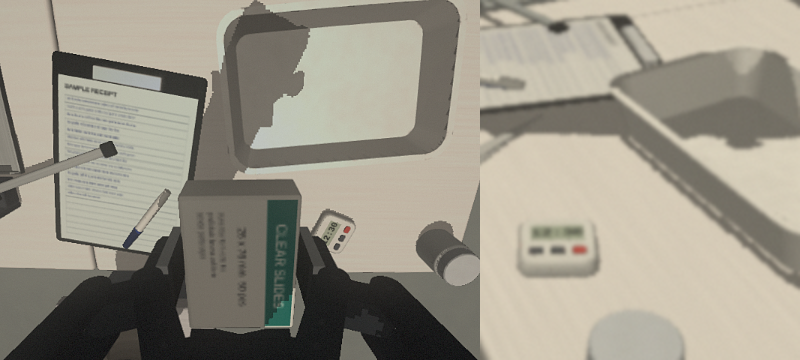

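```bash
python3 - <<'E'
from h import *
import pickle
d,f=pickle.load(open("t7.pkl","rb"))
P=lambda u,v,z:plane(f,u*4/3,v*4/3,z)[:2]
q=np.array([P(*p,.059) for p in[(218,10),(460,0),(447,157),(232,172)]]);print(q.round(3).tolist(),q.mean(0))
q=np.array([P(*p,.007) for p in[(240,22),(421,19),(413,135),(250,145)]]);print(q.round(3).tolist(),q.mean(0))
g=cv2.cvtColor(f["frame"],cv2.COLOR_RGB2GRAY)
print(g[150:240:2,480]);print(g[100,280:620:4])
E
```

```text
[[0.655, -0.181], [0.673, -0.474], [0.476, -0.502], [0.451, -0.198]] [ 0.56407936 -0.33897421]
[[0.651, -0.208], [0.66, -0.459], [0.497, -0.478], [0.479, -0.225]] [ 0.57175908 -0.34218103]
[189 186 189 191 190 188 190 189 187 188 191 191 188 189 190 192 192 192
 193  99 105 106 105 105 106 102 105 103 104 103 101 144 191 191 191 187
 183 182 186 185 184 181 182 184 182]
[185 106 107 108 113 114  85  86  84  79 110 109 107 110 112 110 113 109
 110 108 108 110 112 112 112 111 112 112 112 116 113 111 195 190 193 194
 191 191 193 195 191 190 189 194 194 190 190 192 193 192 190 190 190 190
 189 189 189 190 188 190 189 188 187 186 184 185 186 185 185 185 100 106
 108 105 106 107 106 104 103 106 104 108 182 182 179]
```

```bash
python3 - <<'E'
from h import *
go([.578,-.400,.10],down(-86))
E
```

```text
shift [0.326, 0.767, 0.791] turn [-0.0004, 0.0004, -0.0192]
```

Request:
{"op": "apply_moves", "data": {"rows": [[[0.326, 0.767, 0.1], [0, 0, -0.019]], [[0.326, 0.767, 0.1], [0, 0, -0.019]], [[0.326, 0.767, 0.1], [0, 0, -0.019]], [[0.326, 0.767, 0.1], [0, 0, -0.019]], [[0.326, 0.767, 0.4], [0, 0, -0.019]], [[0.326, 0.767, 0.7], [0, 0, -0.019]], [[0.326, 0.767, 0.79], [0, 0, -0.019]], [[0.326, 0.767, 0.79], [0, 0, -0.019]]]}}

```text
clock: 18.1
tcp_pos: [0.5757, -0.3988, 0.0966]
orientation: [-3.134, -0.107, 0.011]
contact_force: [-0.4, -0.6, -2.1]
grip_width: 0.0569
gripper_force: 45.4
```

```bash
python3 - <<'E'
from h import *
go([.578,-.400,.006],down(-86))
w=grab_frame("wrist");g=cv2.cvtColor(w["frame"],cv2.COLOR_RGB2GRAY)
# tray inner edges predicted: check rim/wall in this nearer view
for y in(-.47,-.215): print(y,pix(w,[.60,y,.007]).round(0))
print(pix(w,[.65,-.40,.007]),pix(w,[.65,-.33,.007]))
v=int(pix(w,[.62,-.4,.007])[1]);print(v,g[v,0:640:8])
u=int(pix(w,[.62,-.36,.007])[0]);print(u,g[0:v:6,u])
E
```

```text
shift [0.011, 0.008, 0.362] turn [-0.002, 0.0022, -0.0006]
-0.47 [434. 208.]
-0.215 [ 39. 182.]
[331.34118349 118.7790477 ] [214.1225926  110.88303407]
168 [110 109 109 213 212 211 212 214 212 213 214 212 213 211 211 214 220 129
 129 130 131 131 129 127 127 126 129 129 126 128 126 131 125 124 125 125
 129 125 124 126 127 128 127 127 127 125 126 127 130 126 124 125 125 126
 127  95  99  96 125 125 128 128 205 214 215 211 211 213 214 213 208 212
 209 209 211 210 208 209 207 206]
263 [210 208 210 209 211 212 211 214 214 148 125 214 219 125 103  88  88  86
  86 130 130 127 126 126 127 127 128 126]
```

Request:
{"op": "apply_moves", "data": {"rows": [[[0.008, 0.006, 0.12], [0, 0, 0]], [[0.008, 0.006, 0.22], [0, 0, 0]], [[0.008, 0.006, 0.29], [0, 0, 0]], [[0.008, 0.006, 0.33], [0, 0, 0]], [[0.008, 0.006, 0.355], [0, 0, 0]], [[0.008, 0.006, 0.365], [0, 0, 0]], [[0.008, 0.006, 0.365], [0, 0, 0]]]}}

```text
clock: 19.02
tcp_pos: [0.5797, -0.4046, 0.0104]
orientation: [3.14, 0.103, 0.001]
contact_force: [0.4, -0.6, -0.7]
grip_width: 0.057
gripper_force: 45.6
```

Request:
{"op": "apply_moves", "data": {"rows": [[[0, 0, 0.008], [0, 0, 0]], [[0, 0, 0.014], [0, 0, 0]], [[0, 0, 0.02], [0, 0, 0]], [[0, 0, 0.02], [0, 0, 0]]]}}

```text
clock: 19.52
tcp_pos: [0.5794, -0.4043, 0.0049]
orientation: [-3.14, -0.104, 0.0]
contact_force: [-0.0, -0.2, -0.2]
grip_width: 0.0568
gripper_force: 45.6
```

Request:
{"op": "apply_moves", "data": {"rows": [[[0, 0, 0.006], [0, 0, 0]], [[0, 0, 0.012], [0, 0, 0]], [[0, 0, 0.012], [0, 0, 0]]]}}

```text
clock: 19.9
tcp_pos: [0.5796, -0.4045, 0.0027]
orientation: [-3.14, -0.103, -0.001]
contact_force: [-1.0, 2.2, 4.2]
grip_width: 0.057
gripper_force: 46.1
```

Request:
{"op": "apply_moves", "data": {"rows": [[[0, 0, 0], [0, 0, 0]], [[0, 0, 0], [0, 0, 0]], [[0, 0, 0], [0, 0, 0]], [[0, 0, -0.1], [0, 0, 0]], [[0, 0, -0.3], [0, 0, 0]], [[0, 0, -0.6], [0, 0, 0]], [[0, 0, -0.8], [0, 0, 0]], [[0, 0, -0.9], [0, 0, 0]], [[0, 0, -0.9], [0, 0, 0]]], "jaw": 0.8}}

```text
clock: 21.02
tcp_pos: [0.5803, -0.4058, 0.2316]
orientation: [3.136, 0.103, 0.009]
contact_force: [0.6, 0.3, -0.5]
grip_width: 0.0771
gripper_force: 0.0
```

```bash
python3 - <<'E'
from h import *
import pickle
w=grab_frame("wrist");pickle.dump(w,open("w8.pkl","wb"))
hs=cv2.cvtColor(w["frame"],cv2.COLOR_RGB2HSV)
m=cv2.inRange(hs,(75,90,30),(100,255,200));n,l,st,c=cv2.connectedComponentsWithStats(m)
i=1+np.argmax(st[1:,4]);print(st[i],plane(w,*c[i],.0315))
r=cv2.boxPoints(cv2.minAreaRect(np.argwhere(l==i)[:,::-1].astype(np.float32)));print([plane(w,*p,.0315)[:2].round(4) for p in r])
go([.61,.20,.28],down(-85))
E
```

```text
[332 169  14  77 734] [ 0.57378528 -0.42429297  0.0315    ]
[array([ 0.609 , -0.4155]), array([ 0.6097, -0.4273]), array([ 0.5366, -0.4336]), array([ 0.5358, -0.421 ])]
shift [0.28, -2.406, -0.206] turn [0.0004, -0.0008, -0.0069]
```

Request:
{"op": "apply_moves", "data": {"rows": [[[0.1, -1, -0.25], [0, 0, 0]], [[0.1, -1, -0.25], [0, 0, 0]], [[0.1, -1, -0.25], [0, 0, 0]], [[0.1, -1, -0.25], [0, 0, 0]], [[0.1, -1, -0.25], [0, 0, 0]]]}}

```text
clock: 21.7
tcp_pos: [0.5887, -0.1469, 0.289]
orientation: [-3.137, -0.117, 0.001]
contact_force: [0.7, 0.5, -0.2]
grip_width: 0.0772
gripper_force: 0.0
```

Request:
{"op": "apply_moves", "data": {"rows": [[[0.1, -1, 0], [0, 0, 0]], [[0.1, -1, 0], [0, 0, 0]], [[0.1, -1, 0], [0, 0, 0]], [[0.1, -1, 0], [0, 0, 0]], [[0.1, -1, 0], [0, 0, 0]]]}}

```text
clock: 22.32
tcp_pos: [0.5954, 0.1042, 0.2876]
orientation: [-3.138, -0.118, 0.005]
contact_force: [-0.3, -0.4, -0.2]
grip_width: 0.077
gripper_force: 0.0
```

Request:
{"op": "apply_moves", "data": {"rows": [[[0.05, -0.38, 0], [0, 0, -0.007]], [[0.05, -0.38, 0], [0, 0, -0.007]], [[0.05, -0.38, 0], [0, 0, -0.007]], [[0.05, -0.38, 0], [0, 0, -0.007]]]}}

```text
clock: 22.82
tcp_pos: [0.6027, 0.1909, 0.2888]
orientation: [3.137, 0.134, -0.002]
contact_force: [0.2, 0.5, -0.3]
grip_width: 0.0769
gripper_force: 0.0
```

```bash
cat >> h.py <<'E'
def box_at(w,c,z,half=.09,thr=40):
    """bright/white quad near world point c on plane z: returns contour rects"""
    g=cv2.cvtColor(w["frame"],cv2.COLOR_RGB2GRAY); e=cv2.Canny(g,25,75)
    ps=np.array([pix(w,[c[0]+a,c[1]+b,z]) for a in(-half,half) for b in(-half,half)])
    return ps.min(0),ps.max(0),e
E
python3 - <<'E'
from h import *
import pickle
w=grab_frame("wrist");pickle.dump(w,open("w9.pkl","wb"))
print(telemetry.get_obs()["tcp_pos"])
for p in [(.6863,.2354),(.6919,.1784),(.6124,.1722),(.6084,.2284)]: print(pix(w,[*p,.028]).round(0))
g=cv2.cvtColor(w["frame"],cv2.COLOR_RGB2GRAY)
for x in(.63,.65,.67):
  a=pix(w,[x,.26,.028]);b=pix(w,[x,.15,.028]);t=np.linspace(0,1,56);q=a+(b-a)*t[:,None]
  print(x,[int(g[int(v),int(u)]) for u,v in q])
for y in(.185,.205,.22):
  a=pix(w,[.59,y,.028]);b=pix(w,[.71,y,.028]);t=np.linspace(0,1,61);q=a+(b-a)*t[:,None]
  print(y,[int(g[int(v),int(u)]) for u,v in q if 0<=v<480])
E
```

```text
[0.60278807 0.19062507 0.28914571]
[283.  99.]
[339.  99.]
[338. 177.]
[285. 176.]
0.63 [169, 168, 171, 166, 171, 172, 109, 138, 89, 146, 152, 153, 153, 149, 154, 127, 175, 171, 173, 172, 172, 173, 173, 175, 172, 173, 174, 172, 173, 172, 174, 174, 174, 175, 173, 173, 174, 173, 171, 172, 178, 89, 103, 98, 70, 76, 74, 77, 75, 76, 78, 71, 67, 72, 106, 102]
0.65 [169, 168, 168, 169, 169, 172, 126, 136, 85, 148, 154, 153, 153, 151, 108, 94, 121, 178, 162, 99, 102, 101, 102, 100, 101, 101, 110, 127, 117, 91, 126, 128, 126, 125, 181, 187, 92, 103, 101, 103, 100, 102, 100, 71, 74, 76, 77, 75, 78, 77, 77, 72, 64, 72, 102, 105]
0.67 [168, 169, 167, 166, 171, 170, 135, 120, 159, 142, 153, 150, 71, 89, 102, 99, 99, 100, 99, 98, 104, 101, 101, 102, 100, 100, 99, 101, 101, 103, 100, 102, 101, 102, 98, 100, 99, 103, 99, 104, 100, 102, 66, 77, 77, 75, 80, 77, 75, 76, 77, 62, 76, 68, 101, 100]
0.185 [149, 151, 150, 148, 148, 147, 151, 148, 146, 148, 147, 176, 174, 172, 173, 171, 171, 173, 172, 173, 170, 174, 179, 157, 97, 102, 100, 100, 104, 100, 103, 101, 101, 101, 97, 101, 100, 96, 99, 98, 102, 102, 102, 97, 101, 101, 101, 101, 102, 95, 76, 76, 73, 75, 75, 62, 23, 40, 44, 43, 49]
0.205 [154, 154, 153, 154, 152, 153, 151, 152, 151, 135, 177, 176, 172, 173, 172, 174, 174, 172, 173, 172, 170, 175, 172, 172, 173, 173, 174, 176, 182, 117, 102, 101, 100, 101, 100, 100, 99, 102, 101, 101, 101, 100, 99, 103, 100, 100, 101, 188, 179, 72, 76, 93, 150, 145, 153, 67, 28, 43, 43, 46, 45]
0.22 [150, 153, 156, 155, 153, 152, 153, 149, 155, 145, 175, 175, 174, 176, 175, 174, 172, 174, 173, 172, 174, 171, 175, 173, 176, 174, 176, 186, 94, 101, 99, 103, 102, 100, 104, 101, 100, 103, 101, 104, 102, 101, 97, 186, 177, 173, 174, 176, 168, 74, 97, 152, 149, 147, 153, 100, 46, 40, 62, 76, 91]
```

```bash
python3 - <<'E'
from h import *
go([.642,.2030,.06],down(-85.2))
E
```

```text
shift [0.161, -0.037, 0.916] turn [0.0004, 0.0002, 0.0003]
```

Request:
{"op": "apply_moves", "data": {"rows": [[[0.16, -0.037, 0.25], [0, 0, 0]], [[0.16, -0.037, 0.5], [0, 0, 0]], [[0.16, -0.037, 0.7], [0, 0, 0]], [[0.16, -0.037, 0.85], [0, 0, 0]], [[0.16, -0.037, 0.91], [0, 0, 0]], [[0.16, -0.037, 0.91], [0, 0, 0]], [[0.16, -0.037, 0.91], [0, 0, 0]]]}}

```text
clock: 23.75
tcp_pos: [0.6432, 0.206, 0.0642]
orientation: [-3.138, -0.137, -0.005]
contact_force: [0.3, 0.4, 0.4]
grip_width: 0.0766
gripper_force: 0.0
```

```bash
python3 - <<'E'
from h import *
go([.642,.2030,-.001],down(-85.2))
E
```

```text
shift [-0.007, 0.012, 0.261] turn [-0.0002, -0.001, 0.0011]
```

Request:
{"op": "apply_moves", "data": {"rows": [[[-0.004, 0.006, 0.1], [0, 0, 0]], [[-0.004, 0.006, 0.17], [0, 0, 0]], [[-0.004, 0.006, 0.22], [0, 0, 0]], [[-0.004, 0.006, 0.24], [0, 0, 0]], [[-0.004, 0.006, 0.25], [0, 0, 0]], [[-0.004, 0.006, 0.25], [0, 0, 0]]]}}

```text
clock: 24.5
tcp_pos: [0.6411, 0.2046, -0.0002]
orientation: [-3.138, -0.138, -0.001]
contact_force: [0.6, 0.6, 0.2]
grip_width: 0.0769
gripper_force: 0.0
```

Request:
{"op": "apply_moves", "data": {"rows": [[[0, 0, 0], [0, 0, 0]], [[0, 0, 0], [0, 0, 0]], [[0, 0, 0], [0, 0, 0]], [[0, 0, 0], [0, 0, 0]], [[0, 0, -0.1], [0, 0, 0]], [[0, 0, -0.3], [0, 0, 0]], [[0, 0, -0.6], [0, 0, 0]], [[0, 0, -0.7], [0, 0, 0]], [[0, 0, -0.7], [0, 0, 0]]], "jaw": -1, "newtons": 45}}

```text
clock: 25.62
tcp_pos: [0.6426, 0.205, 0.1777]
orientation: [-3.136, -0.138, -0.008]
contact_force: [-0.5, -0.7, -2.3]
grip_width: 0.0569
gripper_force: 49.0
```

```bash
python3 - <<'E'
from h import *
go([.66,.0,.12],down(0))
E
```

```text
shift [-0.004, 0.823, 0.229] turn [0.0008, -0.0019, -0.472]
```

Request:
{"op": "apply_moves", "data": {"rows": [[[0, 0.823, 0], [0, 0, -0.47]], [[0, 0.823, 0], [0, 0, -0.47]], [[0, 0.823, 0], [0, 0, -0.47]], [[0, 0.823, 0.1], [0, 0, -0.47]], [[0, 0.823, 0.2], [0, 0, -0.47]], [[0, 0.823, 0.23], [0, 0, -0.47]], [[0, 0.823, 0.23], [0, 0, -0.47]], [[0, 0.823, 0.23], [0, 0, -0.47]], [[0, 0.823, 0.23], [0, 0, -0.47]]]}}

```text
clock: 26.75
tcp_pos: [0.6575, -0.0004, 0.115]
orientation: [-2.228, -2.211, 0.003]
contact_force: [1.1, 0.7, -3.0]
grip_width: 0.057
gripper_force: 49.0
```

```bash
python3 - <<'E'
from h import *
go([.66,.0,.002],down(0)); print(telemetry.get_obs()["joints"].round(2))
E
```

```text
shift [0.001, 0.012, 0.452] turn [-0.001, -0.0001, -0.0025]
[-0.22  0.56  0.18  1.7  -0.12  0.9   0.  ]
```

Request:
{"op": "apply_moves", "data": {"rows": [[[0, 0.008, 0.15], [0, 0, 0]], [[0, 0.008, 0.28], [0, 0, 0]], [[0, 0.008, 0.37], [0, 0, 0]], [[0, 0.008, 0.42], [0, 0, 0]], [[0, 0.008, 0.44], [0, 0, 0]], [[0, 0.008, 0.455], [0, 0, 0]], [[0, 0.008, 0.465], [0, 0, 0]], [[0, 0.008, 0.465], [0, 0, 0]]]}}

```text
clock: 27.75
tcp_pos: [0.6611, -0.0003, 0.0011]
orientation: [2.228, 2.214, 0.001]
contact_force: [-0.3, -0.8, -1.8]
grip_width: 0.0568
gripper_force: 49.0
```

Request:
{"op": "apply_moves", "data": {"rows": [[[0, 0, 0.008], [0, 0, 0]], [[0, 0, 0.014], [0, 0, 0]], [[0, 0, 0.02], [0, 0, 0]], [[0, 0, 0.024], [0, 0, 0]], [[0, 0, 0.024], [0, 0, 0]]]}}

```text
clock: 28.38
tcp_pos: [0.6609, -0.0004, -0.0038]
orientation: [-2.228, -2.214, -0.0]
contact_force: [-4.2, 0.3, 10.4]
grip_width: 0.0566
gripper_force: 50.4
```

Request:
{"op": "apply_moves", "data": {"rows": [[[0, 0, 0], [0, 0, 0]], [[0, 0, 0], [0, 0, 0]], [[0, 0, 0], [0, 0, 0]], [[0, 0, -0.1], [0, 0, 0]], [[0, 0, -0.35], [0, 0, 0]], [[0, 0, -0.6], [0, -0.056, 0]], [[0, 0, -0.6], [0, -0.112, 0]], [[0, 0, -0.6], [0, -0.167, 0]], [[0, 0, -0.6], [0, -0.222, 0]], [[0, 0, -0.6], [0, -0.222, 0]]], "jaw": 0.8}}

```text
clock: 29.62
tcp_pos: [0.6601, 0.0054, 0.1412]
orientation: [1.815, 1.823, -0.664]
contact_force: [-0.3, 0.3, -0.1]
grip_width: 0.077
gripper_force: 0.0
```

```bash
python3 - <<'E'
from h import *
o=telemetry.get_obs();A=R.from_rotvec(o["orientation"]).as_matrix();print(A.round(3),o["joints"].round(2))
w=grab_frame("wrist");print("cam in tool",A.T@(w["origin"]-o["tcp_pos"]),o["tcp_pos"])
print("cam att in tool",(A.T@att(w["attitude"])).round(3))
g=cv2.cvtColor(w["frame"],cv2.COLOR_RGB2GRAY)
s=grab_frame("side");import pickle;pickle.dump((w,s,o),open("t10.pkl","wb"))
# tip pixels in side view: predicted for both hypotheses
tz=A[:,2]
print("side pred tip @-18mm",pix(s,o["tcp_pos"]-.018*tz)," @+12mm",pix(s,o["tcp_pos"]+.012*tz), "box ctr",pix(s,[.661,.0075,.024]))
im=np.hstack([cv2.resize(w["frame"],(480,360)),cv2.resize(s["frame"][80:320,240:453],(320,360))]);cv2.imwrite("pics/m10.png",im[...,::-1])
E
```

```text
[[-0.005  1.    -0.002]
 [ 0.767  0.002 -0.642]
 [-0.642 -0.005 -0.767]] [-0.74  0.73  0.49  1.64  0.38  1.11 -0.53]
cam in tool [ 0.08477968 -0.00112453 -0.15167028] [0.66013966 0.0054254  0.14122747]
cam att in tool [[-0.001  0.945  0.327]
 [ 1.     0.001  0.   ]
 [ 0.     0.327 -0.945]]
side pred tip @-18mm [377.21470481 206.64963898]  @+12mm [380.53118523 217.15591331] box ctr [376.93734974 254.04372714]
```

```bash
python3 - <<'E'
from h import *
A=R.from_rotvec(telemetry.get_obs()["orientation"]).as_matrix()
go([.661,.022,.05],A);go([.661,.022,-.001],A)
E
```

```text
shift [0.312, 0.001, 0.232] turn [0.0, 0.0, 0.0]
shift [0.443, 0.001, 0.388] turn [0.0, 0.0, 0.0]
```

Request:
{"op": "apply_moves", "data": {"rows": [[[0.15, 0.001, 0.11], [0, 0, 0]], [[0.312, 0.001, 0.232], [0, 0, 0]], [[0.36, 0.001, 0.29], [0, 0, 0]], [[0.4, 0.001, 0.338], [0, 0, 0]], [[0.425, 0.001, 0.367], [0, 0, 0]], [[0.438, 0.001, 0.382], [0, 0, 0]], [[0.438, 0.001, 0.382], [0, 0, 0]], [[0.438, 0.001, 0.382], [0, 0, 0]]]}}

```text
clock: 30.72
tcp_pos: [0.6617, 0.0223, 0.0019]
orientation: [1.824, 1.812, -0.662]
contact_force: [-0.4, -0.3, 0.1]
grip_width: 0.0772
gripper_force: 0.0
```

```bash
python3 - <<'E'
from h import *
o=telemetry.get_obs();A=R.from_rotvec(o["orientation"]).as_matrix()
go([.661,.022,-.001],A);print(o["tcp_pos"],A[:,2])
w=grab_frame("wrist");s=grab_frame("side")
for c in [(.632,-.0325),(.69,-.0325),(.69,.0475),(.632,.0475)]: print(pix(w,[*c,.024]).round(0))
im=np.hstack([cv2.resize(w["frame"],(480,360)),cv2.resize(s["frame"][80:320,240:453],(320,360))]);cv2.imwrite("pics/m10.png",im[...,::-1])
E
```

```text
shift [0.007, -0.003, 0.01] turn [0.0, 0.0, 0.0]
[0.66167094 0.02230769 0.00190617] [-0.00327606 -0.64202075 -0.76668026]
[268. 382.]
[376. 381.]
[402. 339.]
[240. 339.]
```

View pics/m10.png

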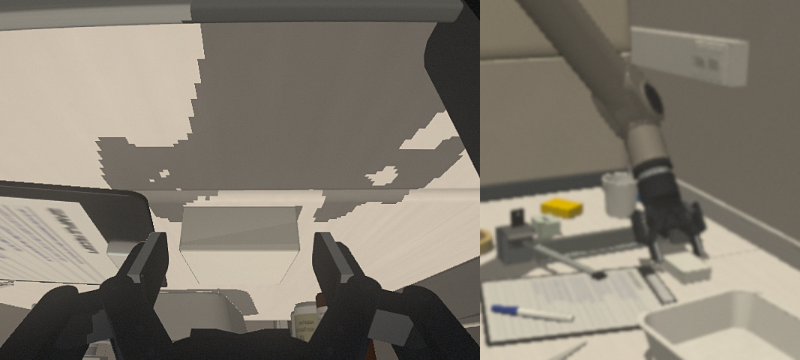

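Request:
{"op": "apply_moves", "data": {"rows": [[[0.005, -0.002, 0.008], [0, 0, 0]], [[0.005, -0.002, 0.008], [0, 0, 0]]]}}

```text
clock: 31.08
tcp_pos: [0.6606, 0.0219, -0.0013]
orientation: [1.824, 1.812, -0.663]
contact_force: [-0.9, -0.4, -0.6]
grip_width: 0.0768
gripper_force: 0.0
```

Request:
{"op": "apply_moves", "data": {"rows": [[[0, 0, 0], [0, 0, 0]], [[0, 0, 0], [0, 0, 0]], [[0, 0, 0], [0, 0, 0]], [[0, 0, 0], [0, 0, 0]], [[0, 0, 0], [0, 0, 0]]], "jaw": -1, "newtons": 60}}

```text
clock: 31.7
tcp_pos: [0.6611, 0.0224, -0.0008]
orientation: [1.823, 1.813, -0.662]
contact_force: [0.7, 3.9, 4.7]
grip_width: 0.0569
gripper_force: 65.4
```

Request:
{"op": "apply_moves", "data": {"rows": [[[-0.05, 0, -0.06], [0, 0, 0]], [[-0.18, 0, -0.21], [0, 0, 0]], [[-0.334, 0, -0.4], [0, 0.04, 0]], [[-0.334, 0, -0.4], [0, 0.1, 0]], [[-0.334, 0, -0.4], [0, 0.16, 0]], [[-0.334, 0, -0.4], [0, 0.22, 0]], [[-0.334, 0, -0.4], [0, 0.28, 0]], [[-0.334, 0, -0.4], [0, 0.34, 0]], [[-0.334, 0, -0.4], [0, 0.4, 0]], [[-0.334, 0, -0.4], [0, 0.46, 0]]]}}

```text
clock: 32.95
tcp_pos: [0.6607, 0.0198, 0.1304]
orientation: [-1.795, -1.782, -0.704]
contact_force: [0.6, 1.4, -4.4]
grip_width: 0.0566
gripper_force: 64.5
```

```bash
python3 - <<'E'
from h import *
o=telemetry.get_obs();A=R.from_rotvec(o["orientation"]).as_matrix();print(A.round(3),o["joints"].round(2))
a=np.radians(50)  # tilt +50
T=np.column_stack([[0,np.cos(a),np.sin(a)],[1,0,0],[0,np.sin(a),-np.cos(a)]])
go(o["tcp_pos"],T)
E
```

```text
[[ 0.004  1.     0.007]
 [ 0.735 -0.008  0.678]
 [ 0.678  0.003 -0.735]] [ 0.33  0.7  -0.16  1.63 -0.71  1.1   0.61]
shift [0.0, 0.0, 0.0] turn [0.0024, 0.0407, -0.0012]
```

Request:
{"op": "apply_moves", "data": {"rows": [[[0, 0, 0], [0.002, 0.04, -0.001]], [[0, 0, 0], [0.002, 0.04, -0.001]], [[0, 0, 0], [0.002, 0.04, -0.001]]]}}

```text
clock: 33.33
tcp_pos: [0.6608, 0.0229, 0.1299]
orientation: [-1.706, -1.708, -0.786]
contact_force: [0.5, 1.2, -0.7]
grip_width: 0.057
gripper_force: 64.6
```

```bash
python3 - <<'E'
from h import *
o=telemetry.get_obs();a=np.radians(50)
T=np.column_stack([[0,np.cos(a),np.sin(a)],[1,0,0],[0,np.sin(a),-np.cos(a)]])
go([.661,.02,.058],T);go([.661,.02,.053],T)
E
```

```text
shift [-0.226, 0.001, 0.178] turn [-0.0007, 0.0026, 0.0]
shift [-0.241, 0.001, 0.191] turn [-0.0007, 0.0026, 0.0]
```

Request:
{"op": "apply_moves", "data": {"rows": [[[-0.08, 0, 0.06], [0, 0.0026, 0]], [[-0.15, 0, 0.12], [0, 0.0026, 0]], [[-0.2, 0, 0.16], [0, 0.0026, 0]], [[-0.226, 0, 0.178], [0, 0.0026, 0]], [[-0.232, 0, 0.184], [0, 0.0026, 0]], [[-0.232, 0, 0.184], [0, 0.0026, 0]], [[-0.232, 0, 0.184], [0, 0.0026, 0]]]}}

```text
clock: 34.2
tcp_pos: [0.661, 0.0196, 0.0559]
orientation: [-1.701, -1.7, -0.794]
contact_force: [0.0, -0.0, -1.6]
grip_width: 0.0565
gripper_force: 64.6
```

Request:
{"op": "apply_moves", "data": {"rows": [[[-0.003, 0, 0.0026], [0, 0, 0]], [[-0.006, 0, 0.0052], [0, 0, 0]], [[-0.008, 0, 0.0066], [0, 0, 0]], [[-0.008, 0, 0.0066], [0, 0, 0]]]}}

```text
clock: 34.7
tcp_pos: [0.6606, 0.0197, 0.0529]
orientation: [-1.7, -1.7, -0.793]
contact_force: [-0.5, -0.3, -0.3]
grip_width: 0.057
gripper_force: 64.9
```

Request:
{"op": "apply_moves", "data": {"rows": [[[-0.004, 0, 0.0035], [0, 0, 0]], [[-0.007, 0, 0.006], [0, 0, 0]], [[-0.007, 0, 0.006], [0, 0, 0]]]}}

```text
clock: 35.08
tcp_pos: [0.6606, 0.0198, 0.0529]
orientation: [-1.698, -1.699, -0.795]
contact_force: [-5.5, -4.0, 13.3]
grip_width: 0.0563
gripper_force: 66.1
```

Request:
{"op": "apply_moves", "data": {"rows": [[[0, 0, 0], [0, 0, 0]], [[0, 0, 0], [0, 0, 0]], [[0, 0, 0], [0, 0, 0]], [[0, 0, 0], [0, 0, 0]], [[0, 0, -0.08], [0, 0, 0]], [[0, 0, -0.2], [0, 0, 0]], [[0, 0, -0.4], [0, 0, 0]], [[0.2, 0, -0.57], [0, 0, 0]], [[0.31, 0, -0.66], [0, 0, 0]], [[0.31, 0, -0.66], [0, 0, 0]]], "jaw": 0.8}}

```text
clock: 36.33
tcp_pos: [0.6628, -0.0591, 0.2205]
orientation: [-1.703, -1.706, -0.799]
contact_force: [-0.4, 0.5, 0.6]
grip_width: 0.0768
gripper_force: 0.0
```

```bash
cat >> h.py <<'E'
def tilt(d):
    a=np.radians(d); return np.column_stack([[0,np.cos(a),np.sin(a)],[1,0,0],[0,np.sin(a),-np.cos(a)]])
def scan(w,a,b,n=41):
    g=cv2.cvtColor(w["frame"],cv2.COLOR_RGB2GRAY);r=[]
    for t in np.linspace(0,1,n):
        u,v=pix(w,np.array(a)+(np.array(b)-np.array(a))*t); r.append(int(g[int(v),int(u)]) if 0<=u<640 and 0<=v<480 else -1)
    return r
E
python3 - <<'E'
from h import *
import pickle
w=grab_frame("wrist");s=grab_frame("side");c=grab_frame("scene");pickle.dump((w,s,c),open("t11.pkl","wb"))
# standing box expected: x .632-.690, y -.005..+.019, z 0..08
for n,f in(("w",w),("s",s),("c",c)):
    print(n,[pix(f,[x,y,.08]).round(0).tolist() for x,y in((.632,-.005),(.69,-.005),(.69,.019),(.632,.019))],pix(f,[.661,-.005,.0]).round(0))
print("side vert scan",scan(s,[.661,-.005,-.0],[.661,-.005,.10],26))
print("w y-scan top z.08",scan(w,[.661,-.03,.08],[.661,.04,.08],36))
print("w x-scan top",scan(w,[.61,.007,.08],[.71,.007,.08],51))
o=telemetry.get_obs();print(o["tcp_pos"]);go([.661,.03,.20],tilt(-40))
E
```

```text
w [[283.0, 303.0], [353.0, 304.0], [352.0, 277.0], [284.0, 277.0]] [318. 333.]
s [[371.0, 238.0], [390.0, 235.0], [385.0, 232.0], [366.0, 235.0]] [379. 264.]
c [[303.0, 217.0], [294.0, 208.0], [286.0, 210.0], [295.0, 219.0]] [300. 238.]
side vert scan [131, 135, 134, 135, 133, 135, 135, 135, 133, 132, 134, 132, 134, 134, 134, 133, 135, 133, 135, 170, 203, 194, 152, 76, 72, 73]
w y-scan top z.08 [104, 95, 96, 100, 100, 92, 100, 98, 96, 97, 95, 95, 142, 184, 180, 183, 181, 181, 182, 180, 182, 183, 181, 183, 132, 126, 151, 166, 177, 178, 180, 176, 177, 174, 175, 176]
w x-scan top [64, 62, 60, 66, 64, 59, 52, 185, 173, 177, 177, 157, 181, 183, 182, 181, 181, 181, 180, 177, 181, 179, 180, 182, 182, 185, 182, 182, 181, 183, 181, 182, 185, 183, 183, 183, 180, 182, 181, 168, 180, 175, 177, 179, 175, 176, 177, 179, 175, 180, 178]
[ 0.66041173 -0.05800404  0.21499607]
shift [0.18, 0.002, 0.308] turn [-0.0011, -0.5004, -0.0002]
```

Request:
{"op": "apply_moves", "data": {"rows": [[[0.18, 0, 0.1], [0, -0.055, 0]], [[0.25, 0, 0.15], [0, -0.11, 0]], [[0.28, 0, 0.2], [0, -0.165, 0]], [[0.28, 0, 0.25], [0, -0.22, 0]], [[0.28, 0, 0.25], [0, -0.275, 0]], [[0.28, 0, 0.25], [0, -0.33, 0]], [[0.28, 0, 0.25], [0, -0.385, 0]], [[0.28, 0, 0.25], [0, -0.44, 0]], [[0.28, 0, 0.25], [-0.001, -0.5, 0]], [[0.28, 0, 0.25], [-0.001, -0.5, 0]]]}}

```text
clock: 37.72
tcp_pos: [0.6592, 0.0408, 0.2244]
orientation: [1.809, 1.828, -0.665]
contact_force: [0.1, 0.4, -0.1]
grip_width: 0.0771
gripper_force: 0.0
```

```bash
python3 - <<'E'
from h import *
o=telemetry.get_obs();print(o["tcp_pos"],o["joints"].round(2))
w=grab_frame("wrist")
print("y-scan",scan(w,[.661,-.03,.08],[.661,.04,.08],36));print("x-scan",scan(w,[.61,.006,.08],[.71,.006,.08],51))
go([.6605,.048,.114],tilt(-40));go([.6605,-.003,.053],tilt(-40))
E
```

```text
[0.65920334 0.04076447 0.22437647] [-0.62  0.61  0.24  1.55  0.51  1.34 -0.6 ]
y-scan [191, 187, 188, 188, 188, 187, 189, 186, 187, 189, 187, 185, 185, 187, 189, 189, 190, 190, 189, 189, 191, 193, 192, 190, 192, 119, 126, 129, 127, 127, 125, 125, 99, 98, 103, 89]
x-scan [54, 189, 190, 187, 188, 187, 187, 189, 182, 185, 187, 179, 189, 188, 189, 189, 189, 190, 191, 191, 190, 190, 193, 190, 192, 191, 191, 190, 189, 192, 188, 193, 190, 189, 193, 190, 191, 190, 191, 166, 190, 185, 184, 187, 189, 190, 189, 186, 188, 189, 183]
shift [0.32, 0.005, 0.318] turn [-0.0003, -0.0005, 0.0019]
shift [0.32, 0.005, 0.636] turn [-0.0003, -0.0005, 0.0019]
```

Request:
{"op": "apply_moves", "data": {"rows": [[[0.15, 0.005, 0.15], [0, 0, 0.0019]], [[0.32, 0.005, 0.318], [0, 0, 0.0019]], [[0.32, 0.005, 0.318], [0, 0, 0.0019]], [[0.32, 0.005, 0.42], [0, 0, 0.0019]], [[0.32, 0.005, 0.52], [0, 0, 0.0019]], [[0.32, 0.005, 0.6], [0, 0, 0.0019]], [[0.32, 0.005, 0.636], [0, 0, 0.0019]], [[0.32, 0.005, 0.636], [0, 0, 0.0019]], [[0.32, 0.005, 0.636], [0, 0, 0.0019]]]}}

```text
clock: 38.9
tcp_pos: [0.663, -0.0041, 0.0566]
orientation: [1.822, 1.812, -0.654]
contact_force: [0.1, -0.6, -0.5]
grip_width: 0.0768
gripper_force: 0.0
```

```bash
python3 - <<'E'
from h import *
o=telemetry.get_obs();print(o["tcp_pos"],o["contact_force"])
w=grab_frame("wrist")
print("y-scan",scan(w,[.661,-.03,.08],[.661,.04,.08],36));print("x-scan",scan(w,[.61,.006,.08],[.71,.006,.08],51))
go([.6605,-.003,.053],tilt(-40))
E
```

```text
[ 0.66297632 -0.00408083  0.05656914] [ 0.10613171 -0.55886168 -0.51140525]
y-scan [108, 99, 106, 116, 114, 116, 116, 114, 115, 114, 114, 114, 111, 104, 155, 210, 203, 202, 204, 199, 204, 204, 203, 201, 204, 207, 183, 154, 131, 139, 138, 138, 139, 137, 137, 135]
x-scan [81, 41, 42, 45, 45, 51, 51, 40, 118, 117, 121, 202, 201, 199, 200, 199, 201, 202, 201, 201, 200, 203, 200, 200, 202, 199, 200, 202, 201, 203, 203, 205, 201, 202, 203, 202, 203, 202, 203, 192, 209, 99, 100, 106, 111, 44, 50, 47, 50, 45, 45]
shift [0.012, -0.01, 0.008] turn [0.0007, -0.0009, -0.002]
```

Request:
{"op": "apply_moves", "data": {"rows": [[[0.018, -0.006, 0.003], [0, 0, 0]], [[0.018, -0.006, 0.003], [0, 0, 0]], [[0.018, -0.006, 0.003], [0, 0, 0]]]}}

```text
clock: 39.33
tcp_pos: [0.6608, -0.0018, 0.0524]
orientation: [1.822, 1.812, -0.657]
contact_force: [0.1, 0.0, -0.6]
grip_width: 0.0768
gripper_force: 0.0
```

Request:
{"op": "apply_moves", "data": {"rows": [[[0, 0, 0], [0, 0, 0]], [[0, 0, 0], [0, 0, 0]], [[0, 0, 0], [0, 0, 0]], [[0, 0, 0], [0, 0, 0]], [[0, 0, 0], [0, 0, 0]]], "jaw": -1, "newtons": 60}}

```text
clock: 39.95
tcp_pos: [0.6612, -0.0021, 0.0528]
orientation: [1.822, 1.811, -0.656]
contact_force: [0.5, 1.6, 5.7]
grip_width: 0.0564
gripper_force: 64.9
```

```bash
python3 - <<'E'
from h import *
o=telemetry.get_obs();print(o["tcp_pos"],o["contact_force"],o["moment"])
w=grab_frame("wrist")
print("y-scan",scan(w,[.661,-.03,.08],[.661,.04,.08],36))
A=R.from_rotvec(o["orientation"]).as_matrix();print("tilt",np.degrees(np.arctan2(A[1,2],-A[2,2])))
E
```

```text
[ 0.66116138 -0.00208217  0.05282462] [0.50886888 1.55028705 5.69767491] [ 0.10222888  0.12567088 -0.04075292]
y-scan [97, 97, 103, 113, 118, 118, 117, 116, 117, 116, 116, 116, 114, 102, 211, 209, 207, 206, 207, 208, 206, 207, 208, 207, 207, 211, 193, 160, 129, 136, 141, 140, 141, 141, 141, 142]
tilt -39.901347594377434
```

Request:
{"op": "apply_moves", "data": {"rows": [[[-0.05, 0, -0.06], [0, 0, 0]], [[-0.2, 0, -0.24], [0, 0, 0]], [[-0.334, 0, -0.4], [0, 0.05, 0]], [[-0.334, 0, -0.4], [0, 0.106, 0]], [[-0.334, 0, -0.4], [0, 0.163, 0]], [[-0.334, 0, -0.4], [0, 0.22, 0]], [[-0.334, 0, -0.4], [0, 0.277, 0]], [[-0.334, 0, -0.4], [0, 0.334, 0]], [[-0.334, 0, -0.4], [0, 0.39, 0]], [[-0.334, 0, -0.4], [0, 0.445, 0]]]}}

```text
clock: 41.25
tcp_pos: [0.6604, -0.0035, 0.1841]
orientation: [-1.817, -1.812, -0.677]
contact_force: [0.2, 1.1, -3.4]
grip_width: 0.0565
gripper_force: 64.6
```

```bash
python3 - <<'E'
from h import *
o=telemetry.get_obs();go([.661,-.03,.13],tilt(50.1));print(o["joints"].round(2))
E
```

```text
shift [-0.221, 0.001, 0.096] turn [0.0029, 0.0536, 0.0004]
[ 0.4   0.63 -0.24  1.59 -0.61  1.16  0.51]
```

Request:
{"op": "apply_moves", "data": {"rows": [[[-0.1, 0, 0.05], [0.0029, 0.0536, 0]], [[-0.221, 0, 0.096], [0.0029, 0.0536, 0]], [[-0.221, 0, 0.096], [0.0029, 0.0536, 0]], [[-0.221, 0, 0.096], [0.0029, 0.0536, 0]]]}}

```text
clock: 41.75
tcp_pos: [0.661, -0.0272, 0.1308]
orientation: [-1.7, -1.706, -0.791]
contact_force: [0.3, 1.2, -1.2]
grip_width: 0.0562
gripper_force: 64.6
```

```bash
python3 - <<'E'
from h import *
o=telemetry.get_obs();go([.661,-.03,.03],tilt(50.1));go([.661,-.03,.008],tilt(50.1))
E
```

```text
shift [-0.315, -0.0, 0.251] turn [-0.0008, 0.0012, 0.0009]
shift [-0.383, -0.0, 0.308] turn [-0.0008, 0.0012, 0.0009]
```

Request:
{"op": "apply_moves", "data": {"rows": [[[-0.1, 0, 0.08], [0, 0.001, 0]], [[-0.2, 0, 0.16], [0, 0.001, 0]], [[-0.28, 0, 0.22], [0, 0.001, 0]], [[-0.33, 0, 0.265], [0, 0.001, 0]], [[-0.36, 0, 0.29], [0, 0.001, 0]], [[-0.383, 0, 0.308], [0, 0.001, 0]], [[-0.383, 0, 0.308], [0, 0.001, 0]], [[-0.383, 0, 0.308], [0, 0.001, 0]]]}}

```text
clock: 42.75
tcp_pos: [0.6606, -0.0316, 0.0065]
orientation: [-1.7, -1.702, -0.792]
contact_force: [-0.3, -0.8, -2.0]
grip_width: 0.0565
gripper_force: 64.7
```

Request:
{"op": "apply_moves", "data": {"rows": [[[-0.003, 0, 0.0026], [0, 0, 0]], [[-0.006, 0, 0.005], [0, 0, 0]], [[-0.009, 0, 0.0075], [0, 0, 0]], [[-0.009, 0, 0.0075], [0, 0, 0]]]}}

```text
clock: 43.25
tcp_pos: [0.6604, -0.0316, 0.0039]
orientation: [-1.699, -1.701, -0.793]
contact_force: [-2.4, -2.6, 4.6]
grip_width: 0.0564
gripper_force: 65.3
```

Request:
{"op": "apply_moves", "data": {"rows": [[[-0.003, 0, 0.0026], [0, 0, 0]], [[-0.005, 0, 0.004], [0, 0, 0]], [[-0.005, 0, 0.004], [0, 0, 0]]]}}

```text
clock: 43.62
tcp_pos: [0.6604, -0.0316, 0.0039]
orientation: [-1.698, -1.701, -0.794]
contact_force: [-4.3, -4.7, 13.7]
grip_width: 0.0564
gripper_force: 66.3
```

Request:
{"op": "apply_moves", "data": {"rows": [[[0, 0, 0], [0, 0, 0]], [[0, 0, 0], [0, 0, 0]], [[0, 0, 0], [0, 0, 0]], [[0, 0, 0], [0, 0, 0]], [[0, 0, -0.08], [0, 0, 0]], [[0, 0, -0.25], [0, 0, 0]], [[0, 0, -0.5], [0, 0, 0]], [[0.2, 0, -0.66], [0, 0, 0]], [[0.31, 0, -0.76], [0, 0, 0]], [[0.31, 0, -0.76], [0, 0, 0]]], "jaw": 0.8}}

```text
clock: 44.88
tcp_pos: [0.6626, -0.1296, 0.1878]
orientation: [-1.703, -1.708, -0.797]
contact_force: [0.6, 0.8, -0.9]
grip_width: 0.0768
gripper_force: 0.0
```

```bash
python3 - <<'E'
from h import *
o=telemetry.get_obs();print(o["tcp_pos"]);go([.64,-.03,.26],down(0))
E
```

```text
[ 0.66256658 -0.12957189  0.18776294]
shift [0.478, -0.088, 0.118] turn [0.0016, -0.2768, 0.0009]
```

Request:
{"op": "apply_moves", "data": {"rows": [[[0.2, -0.04, 0.05], [0, -0.055, 0]], [[0.4, -0.08, 0.1], [0, -0.11, 0]], [[0.478, -0.08, 0.11], [0, -0.165, 0]], [[0.478, -0.08, 0.11], [0.0016, -0.22, 0]], [[0.478, -0.08, 0.11], [0.0016, -0.277, 0]], [[0.478, -0.08, 0.11], [0.0016, -0.277, 0]], [[0.478, -0.08, 0.11], [0.0016, -0.277, 0]]]}}

```text
clock: 45.75
tcp_pos: [0.6402, -0.0306, 0.2562]
orientation: [-2.212, -2.219, 0.004]
contact_force: [-0.2, -0.7, 0.2]
grip_width: 0.0771
gripper_force: 0.0
```

```bash
cat >> h.py <<'E'
def green(w,z):
    hs=cv2.cvtColor(w["frame"],cv2.COLOR_RGB2HSV)
    m=cv2.inRange(hs,(75,80,25),(100,255,220));n,l,st,c=cv2.connectedComponentsWithStats(m)
    for i in range(1,n):
        if st[i,4]>150:
            r=cv2.boxPoints(cv2.minAreaRect(np.argwhere(l==i)[:,::-1].astype(np.float32)))
            print("green",st[i],plane(w,*c[i],z)[:2].round(4),[plane(w,*p,z)[:2].round(4).tolist() for p in r])
E
python3 - <<'E'
from h import *
w=grab_frame("wrist");print(telemetry.get_obs()["tcp_pos"]);green(w,.024)
print("x",scan(w,[.61,-.02,.024],[.71,-.02,.024],51));
for x in(.65,.67):print("y",scan(w,[x,-.08,.024],[x,.05,.024],66))
E
```

```text
[ 0.64020189 -0.03188077  0.25612985]
green [356 143  14  50 443] [ 0.6788 -0.0014] [[0.672, 0.0181], [0.6846, 0.0181], [0.6866, -0.0302], [0.6735, -0.0303]]
x [165, 163, 164, 161, 164, 163, 166, 164, 169, 165, 167, 158, 174, 172, 172, 174, 175, 173, 135, 162, 161, 157, 174, 175, 174, 145, 153, 175, 171, 173, 173, 170, 73, 84, 80, 76, 80, 81, 71, 165, 131, 172, 84, 89, 100, 99, 100, 99, 100, 101, 97]
y [99, 98, 97, 98, 99, 98, 98, 96, 98, 101, 94, 102, 99, 102, 104, 101, 102, 99, 99, 100, 103, 102, 104, 93, 181, 171, 175, 172, 176, 166, 161, 160, 167, 159, 165, 164, 169, 156, 137, 162, 144, 149, 157, 146, 148, 150, 159, 177, 173, 175, 105, 155, 166, 165, 167, 162, 167, 165, 165, 165, 165, 163, 163, 165, 163, 164]
y [98, 99, 97, 100, 95, 96, 101, 99, 98, 98, 95, 100, 103, 103, 105, 103, 100, 104, 103, 103, 105, 102, 104, 104, 96, 179, 175, 170, 172, 173, 173, 173, 173, 172, 173, 174, 174, 173, 173, 176, 174, 172, 172, 173, 176, 174, 176, 172, 173, 176, 104, 158, 167, 166, 167, 168, 168, 166, 166, 166, 166, 167, 167, 166, 166, 167]
```

```bash
python3 - <<'E'
from h import *
go([.661,-.020,.05],down(1));go([.661,-.020,-.004],down(1))
E
```

```text
shift [0.045, 0.09, 0.824] turn [-0.0025, -0.0011, -0.0052]
shift [0.044, 0.091, 1.04] turn [-0.0025, -0.0011, -0.0052]
```

Request:
{"op": "apply_moves", "data": {"rows": [[[0.045, 0.086, 0.25], [-0.0025, -0.001, -0.005]], [[0.045, 0.086, 0.5], [-0.0025, -0.001, -0.005]], [[0.045, 0.086, 0.7], [-0.0025, -0.001, -0.005]], [[0.045, 0.086, 0.82], [-0.0025, -0.001, -0.005]], [[0.045, 0.086, 0.82], [-0.0025, -0.001, -0.005]], [[0.045, 0.086, 0.82], [-0.0025, -0.001, -0.005]]]}}

```text
clock: 46.55
tcp_pos: [0.6618, -0.0194, 0.0529]
orientation: [2.201, 2.239, 0.004]
contact_force: [0.3, -0.4, 0.8]
grip_width: 0.0769
gripper_force: 0.0
```

```bash
python3 - <<'E'
from h import *
go([.661,-.020,-.004],down(1));w=grab_frame("wrist")
print("x",scan(w,[.61,.0,.024],[.71,.0,.024],51)); print("y",scan(w,[.665,-.08,.024],[.665,.05,.024],66))
E
```

```text
shift [-0.003, -0.004, 0.228] turn [0.0011, 0.0, -0.0001]
x [65, 183, 187, 182, 184, 181, 182, 184, 183, 184, 187, 188, 193, 192, 192, 165, 177, 191, 154, 193, 166, 185, 193, 193, 167, 130, 171, 190, 191, 192, 194, 89, 67, 66, 86, 80, 66, 63, 77, 107, 108, 109, 108, 106, 108, 109, 110, 113, 110, 109, 109]
y [101, 110, 113, 111, 111, 113, 110, 107, 109, 109, 108, 111, 108, 110, 113, 111, 113, 110, 113, 114, 112, 111, 112, 113, 112, 111, 114, 111, 113, 111, 116, 116, 114, 112, 116, 112, 115, 116, 178, 194, 193, 191, 192, 188, 191, 194, 191, 191, 195, 193, 184, 96, 101, 180, 186, 186, 185, 188, 185, 186, 184, 186, 187, 187, 184, 185]
```

Consistent; descend, grip, lift.

Request:
{"op": "apply_moves", "data": {"rows": [[[-0.003, -0.002, 0.1], [0, 0, 0]], [[-0.003, -0.002, 0.17], [0, 0, 0]], [[-0.003, -0.002, 0.21], [0, 0, 0]], [[-0.003, -0.002, 0.226], [0, 0, 0]], [[-0.003, -0.002, 0.226], [0, 0, 0]]]}}

```text
clock: 47.22
tcp_pos: [0.6606, -0.0184, -0.0047]
orientation: [2.198, 2.242, 0.002]
contact_force: [0.2, 0.5, 1.0]
grip_width: 0.0764
gripper_force: 0.0
```

Request:
{"op": "apply_moves", "data": {"rows": [[[0, 0, 0], [0, 0, 0]], [[0, 0, 0], [0, 0, 0]], [[0, 0, 0], [0, 0, 0]], [[0, 0, 0], [0, 0, 0]], [[0, 0, -0.1], [0, 0, 0]], [[0, 0, -0.3], [0, 0, 0]], [[0, 0, -0.5], [0, 0, 0]], [[0, 0, -0.7], [0, 0, 0]], [[0, 0, -0.7], [0, 0, 0]]], "jaw": -1, "newtons": 45}}

```text
clock: 48.35
tcp_pos: [0.6628, -0.0184, 0.1746]
orientation: [2.195, 2.238, 0.011]
contact_force: [0.9, 0.2, -3.3]
grip_width: 0.0568
gripper_force: 49.3
```

```bash
python3 - <<'E'
from h import *
go([.56,-.27,.16],down(-86))
E
```

```text
shift [-0.998, -0.431, 0.054] turn [0.0024, -0.0024, 0.484]
```

Request:
{"op": "apply_moves", "data": {"rows": [[[-0.25, -0.1, -0.1], [0, 0, 0.055]], [[-0.5, -0.2, -0.1], [0, 0, 0.11]], [[-0.75, -0.3, -0.1], [0, 0, 0.17]], [[-1, -0.43, -0.1], [0, 0, 0.23]], [[-1, -0.43, -0.1], [0, 0, 0.29]], [[-1, -0.43, -0.1], [0, 0, 0.35]], [[-1, -0.43, -0.1], [0.002, -0.002, 0.41]], [[-1, -0.43, -0.1], [0.002, -0.002, 0.47]], [[-1, -0.43, -0.1], [0.002, -0.002, 0.484]], [[-1, -0.43, -0.1], [0.002, -0.002, 0.484]]]}}

```text
clock: 49.6
tcp_pos: [0.5566, -0.27, 0.1932]
orientation: [-3.139, -0.111, 0.015]
contact_force: [-0.1, -1.8, -1.7]
grip_width: 0.057
gripper_force: 49.2
```

```bash
python3 - <<'E'
from h import *
o=telemetry.get_obs();print(o["tcp_pos"]);w=grab_frame("wrist");green(w,.0315)
print("y scan floor x=.62",scan(w,[.62,-.19,.007],[.62,-.35,.007],41));print("x scan",scan(w,[.60,-.28,.007],[.70,-.28,.007],26))
go([.565,-.285,.10],down(-86))
E
```

```text
[ 0.55657678 -0.26995332  0.19322061]
green [506 188  29  83 995] [ 0.5502 -0.4427] [[0.5104, -0.4392], [0.5864, -0.4328], [0.5854, -0.4465], [0.509, -0.454]]
green [ 352  250   46  172 4357] [ 0.4289 -0.3293] [[0.3291, -0.3182], [0.5206, -0.3067], [0.5212, -0.3403], [0.3291, -0.3586]]
y scan floor x=.62 [112, 108, 109, 107, 211, 209, 210, 208, 120, 119, 118, 119, 120, 118, 117, 117, 117, 121, 117, 115, 120, 118, 119, 118, 116, 119, 119, 121, 118, 121, 117, 119, 121, 120, 120, 124, 123, 121, 123, 121, 122]
x scan [117, 118, 117, 118, 119, 118, 121, 117, 118, 117, 119, 81, 79, 78, 79, 123, 120, 121, 115, 113, 112, 118, 113, 114, 114, 112]
shift [0.032, 0.062, 0.374] turn [-0.0003, 0.0028, 0.0005]
```

Request:
{"op": "apply_moves", "data": {"rows": [[[0.04, 0.062, 0.12], [0, 0, 0]], [[0.04, 0.062, 0.28], [0, 0, 0]], [[0.04, 0.062, 0.45], [0, 0, 0]], [[0.04, 0.062, 0.58], [0, 0, 0]], [[0.04, 0.062, 0.66], [0, 0, 0]], [[0.04, 0.062, 0.71], [0, 0, 0]], [[0.04, 0.062, 0.73], [0, 0, 0]], [[0.04, 0.062, 0.73], [0, 0, 0]], [[0.04, 0.062, 0.73], [0, 0, 0]]]}}

```text
clock: 50.78
tcp_pos: [0.5681, -0.2857, 0.0134]
orientation: [3.139, 0.11, -0.008]
contact_force: [0.4, -0.5, -1.5]
grip_width: 0.0569
gripper_force: 49.2
```

Request:
{"op": "apply_moves", "data": {"rows": [[[0, 0, 0.015], [0, 0, 0]], [[0, 0, 0.025], [0, 0, 0]], [[0, 0, 0.034], [0, 0, 0]], [[0, 0, 0.04], [0, 0, 0]], [[0, 0, 0.043], [0, 0, 0]], [[0, 0, 0.043], [0, 0, 0]]]}}

```text
clock: 51.52
tcp_pos: [0.5674, -0.2854, 0.0016]
orientation: [3.14, 0.11, -0.01]
contact_force: [0.7, 0.0, -2.0]
grip_width: 0.0568
gripper_force: 49.2
```

Request:
{"op": "apply_moves", "data": {"rows": [[[0, 0, 0.004], [0, 0, 0]], [[0, 0, 0.008], [0, 0, 0]], [[0, 0, 0.008], [0, 0, 0]]]}}

```text
clock: 51.9
tcp_pos: [0.5674, -0.2854, 0.0004]
orientation: [-3.14, -0.11, 0.01]
contact_force: [-3.1, 0.6, 5.6]
grip_width: 0.0569
gripper_force: 50.1
```

Contact. Release, lift and check both boxes.

Request:
{"op": "apply_moves", "data": {"rows": [[[0, 0, 0], [0, 0, 0]], [[0, 0, 0], [0, 0, 0]], [[0, 0, 0], [0, 0, 0]], [[0, 0, 0], [0, 0, 0]], [[0, 0, -0.1], [0, 0, 0]], [[0, 0, -0.3], [0, 0, 0]], [[0, 0, -0.6], [0, 0, 0]], [[0, 0, -0.8], [0, 0, 0]], [[0, 0, -1], [0, 0, 0]], [[0, 0, -1], [0, 0, 0]]], "jaw": 0.7}}

```text
clock: 53.15
tcp_pos: [0.5712, -0.2867, 0.2547]
orientation: [3.136, 0.109, 0.003]
contact_force: [0.2, -1.0, -1.0]
grip_width: 0.0728
gripper_force: 0.0
```

```bash
python3 - <<'E'
from h import *
o=telemetry.get_obs();print(o["tcp_pos"]);w=grab_frame("wrist");green(w,.0315)
s=grab_frame("side");green(s,.0315)
go([.404,.2,.20],down(-82.7))
E
```

```text
[ 0.57120429 -0.28672392  0.25467697]
green [331 173  14  61 398] [ 0.5527 -0.3066] [[0.5305, -0.3006], [0.592, -0.2975], [0.5925, -0.3098], [0.531, -0.3136]]
green [461 190  20  70 676] [ 0.5501 -0.4425] [[0.5111, -0.4392], [0.5858, -0.4329], [0.5853, -0.4461], [0.5105, -0.4533]]
shift [-0.521, -1.982, 0.202] turn [-0.0001, 0.0019, -0.0182]
```

Request:
{"op": "apply_moves", "data": {"rows": [[[-0.25, -1, 0], [0, 0, 0]], [[-0.25, -1, 0], [0, 0, 0]], [[-0.25, -1, 0], [0, 0, 0]], [[-0.25, -1, 0], [0, 0, 0]], [[-0.25, -1, 0], [0, 0, 0]]], "jaw": 0}}

```text
clock: 53.88
tcp_pos: [0.4868, -0.0355, 0.2483]
orientation: [-3.138, -0.122, 0.016]
contact_force: [0.9, -0.2, 0.2]
grip_width: 0.0423
gripper_force: 0.0
```

Request:
{"op": "apply_moves", "data": {"rows": [[[-0.25, -0.97, 0.2], [0, 0, -0.018]], [[-0.25, -0.97, 0.2], [0, 0, -0.018]], [[-0.25, -0.97, 0.2], [0, 0, -0.018]], [[-0.25, -0.97, 0.2], [0, 0, -0.018]], [[-0.25, -0.97, 0.2], [0, 0, -0.018]], [[-0.25, -0.97, 0.2], [0, 0, -0.018]]]}}

```text
clock: 54.62
tcp_pos: [0.4094, 0.1962, 0.1995]
orientation: [3.134, 0.198, -0.013]
contact_force: [-0.2, -0.7, 0.7]
grip_width: 0.0429
gripper_force: 0.0
```

```bash
python3 - <<'E'
from h import *
o=telemetry.get_obs();print(o["tcp_pos"]);w=grab_frame("wrist")
# dark bow blob near lock
g=cv2.cvtColor(w["frame"],cv2.COLOR_RGB2GRAY);c=pix(w,[.404,.2,.099]).astype(int);print(c)
m=np.zeros_like(g);y0,y1,x0,x1=c[1]-60,c[1]+60,c[0]-45,c[0]+45
m[y0:y1,x0:x1]=(g[y0:y1,x0:x1]<60)
n,l,st,ce=cv2.connectedComponentsWithStats(m)
for i in range(1,n):
  if st[i,4]>60:
    r=cv2.boxPoints(cv2.minAreaRect(np.argwhere(l==i)[:,::-1].astype(np.float32)))
    print(st[i],ce[i].round(1),[plane(w,*p,.09)[:2].round(4).tolist() for p in r])
go([.4047,.1998,.10],down(-81.5))
E
```

```text
[0.40944207 0.19617655 0.19951814]
[313 237]
[308 207  13  48 345] [314.4 227.4] [[0.4222, 0.2067], [0.4236, 0.1989], [0.3888, 0.1928], [0.3873, 0.2009]]
shift [-0.016, -0.02, 0.4] turn [0.0002, 0.0024, -0.0076]
```

```bash
python3 - <<'E'
from h import *
go([.4047,.1998,.095],down(-80.5));go([.4047,.1998,.065],down(-80.5))
E
```

```text
shift [-0.015, -0.02, 0.42] turn [0.0002, 0.0024, -0.0132]
shift [-0.015, -0.02, 0.54] turn [0.0002, 0.0024, -0.0132]
```

Request:
{"op": "apply_moves", "data": {"rows": [[[-0.015, -0.02, 0.2], [0, 0.002, -0.013]], [[-0.015, -0.02, 0.34], [0, 0.002, -0.013]], [[-0.015, -0.02, 0.38], [0, 0.002, -0.013]], [[-0.015, -0.02, 0.42], [0, 0.002, -0.013]], [[-0.015, -0.02, 0.48], [0, 0.002, -0.013]], [[-0.015, -0.02, 0.52], [0, 0.002, -0.013]], [[-0.015, -0.02, 0.538], [0, 0.002, -0.013]], [[-0.015, -0.02, 0.538], [0, 0.002, -0.013]]]}}

```text
clock: 55.68
tcp_pos: [0.4042, 0.2017, 0.0659]
orientation: [-3.13, -0.263, 0.001]
contact_force: [-0.2, -0.5, -0.1]
grip_width: 0.0428
gripper_force: 0.0
```

```bash
python3 - <<'E'
from h import *
go([.4047,.1998,.065],down(-80.5));o=telemetry.get_obs();print(o["contact_force"])
E
```

```text
shift [0.001, 0.008, 0.004] turn [-0.0002, 0.0001, 0.0005]
[-0.20342641 -0.46312783 -0.08703206]
```

Request:
{"op": "apply_moves", "data": {"rows": [[[0, 0.006, 0.002], [0, 0, 0]], [[0, 0.006, 0.002], [0, 0, 0]], [[0, 0.006, 0.002], [0, 0, 0]], [[0, 0.006, 0.002], [0, 0, 0]], [[0, 0.006, 0.002], [0, 0, 0]]], "jaw": -1, "newtons": 80}}

```text
clock: 56.3
tcp_pos: [0.4048, 0.1998, 0.066]
orientation: [-3.13, -0.262, -0.0]
contact_force: [-0.5, -2.5, 5.7]
grip_width: 0.0066
gripper_force: 78.3
```

Request:
{"op": "apply_moves", "data": {"rows": [[[0, 0, 0], [0, 0, -0.05]], [[0, 0, 0], [0, 0, -0.1]], [[0, 0, 0], [0, 0, -0.15]], [[0, 0, 0], [0, 0, -0.2]], [[0, 0, 0], [0, 0, -0.25]], [[0, 0, 0], [0, 0, -0.3]], [[0, 0, 0], [0, 0, -0.35]], [[0, 0, 0], [0, 0, -0.4]], [[0, 0, 0], [0, 0, -0.45]], [[0, 0, 0], [0, 0, -0.45]]]}}

```text
clock: 57.55
tcp_pos: [0.4048, 0.2007, 0.066]
orientation: [-2.211, -2.231, -0.002]
contact_force: [-0.8, -0.0, 4.8]
grip_width: 0.0063
gripper_force: 78.7
```

```bash
python3 - <<'E'
from h import *
o=telemetry.get_obs();A=R.from_rotvec(o["orientation"]).as_matrix();print("yaw",np.degrees(np.arctan2(-A[0,0],A[1,0])),o["moment"],o["contact_force"],o["tcp_pos"])
E
```

```text
yaw 0.5158006343236436 [0.04887715 0.34563449 0.07389722] [-0.84502053 -0.02771309  4.81808331] [0.40479186 0.20070893 0.06599255]
```

Request:
{"op": "apply_moves", "data": {"rows": [[[0, 0, 0], [0, 0, -0.02]], [[0, 0, 0], [0, 0, -0.036]], [[0, 0, 0], [0, 0, -0.045]], [[0, 0, 0], [0, 0, -0.045]]]}}

```text
clock: 58.05
tcp_pos: [0.4046, 0.2007, 0.066]
orientation: [-2.05, -2.38, -0.002]
contact_force: [-1.6, -0.1, 5.6]
grip_width: 0.0065
gripper_force: 78.8
```

```bash
python3 - <<'E'
from h import *
o=telemetry.get_obs();A=R.from_rotvec(o["orientation"]).as_matrix();print("yaw",np.degrees(np.arctan2(-A[0,0],A[1,0])),o["moment"])
E
```

```text
yaw 8.506263065606436 [-0.00489318  0.38171536 -0.03452077]
```

Request:
{"op": "apply_moves", "data": {"rows": [[[0, 0, 0], [0, 0, -0.01]], [[0, 0, 0], [0, 0, -0.015]], [[0, 0, 0], [0, 0, -0.015]]]}}

```text
clock: 58.42
tcp_pos: [0.4046, 0.2007, 0.066]
orientation: [-1.995, -2.426, -0.002]
contact_force: [-2.6, 0.3, 6.1]
grip_width: 0.0063
gripper_force: 78.9
```

```bash
python3 - <<'E'
from h import *
o=telemetry.get_obs();A=R.from_rotvec(o["orientation"]).as_matrix();print("yaw",np.degrees(np.arctan2(-A[0,0],A[1,0])),o["moment"],o["contact_force"])
s=grab_frame("side");c=grab_frame("scene");import pickle;pickle.dump((s,c),open("t12.pkl","wb"))
for n,f in(("side",s),("scene",c)):
  print(n,scan(f,[.6,.12,.043],[.6,.28,.043],41));print(n,scan(f,[.63,.12,.043],[.63,.28,.043],41))
E
```

```text
yaw 11.135012528869757 [ 0.00339114  0.41462265 -0.36535232] [-2.56004091  0.28928931  6.14912709]
side [127, 140, 142, 141, 141, 128, 128, 113, 113, 133, 141, 141, 152, 152, 123, 123, 129, 136, 136, 167, 167, 193, 193, 194, 200, 200, 199, 200, 200, 201, 201, 201, 199, 199, 201, 201, 200, 200, 199, 201, 199]
side [147, 147, 146, 146, 142, 142, 126, 124, 124, 135, 135, 138, 103, 87, 62, 62, 50, 53, 59, 71, 97, 106, 106, 125, 125, 134, 137, 137, 133, 133, 133, 132, 133, 130, 130, 130, 130, 130, 127, 127, 123]
scene [30, 25, 23, 23, 15, 22, 20, 24, 23, 26, 27, 21, 21, 77, 110, 122, 120, 122, 121, 114, 121, 120, 107, 116, 121, 122, 121, 121, 117, 121, 119, 119, 121, 122, 120, 111, 91, 156, 168, 165, 167]
scene [31, 29, 23, 31, 28, 23, 24, 23, 25, 39, 40, 26, 50, 92, 102, 125, 126, 109, 78, 31, 31, 29, 28, 58, 104, 126, 123, 122, 123, 122, 122, 123, 122, 123, 126, 125, 91, 167, 167, 166, 167]
```

Request:
{"op": "apply_moves", "data": {"rows": [[[0, 0, 0], [0, 0, 0.03]], [[0, 0, 0], [0, 0, 0.06]], [[0, 0, 0], [0, 0, 0.06]], [[0, 0, -0.02], [0, 0, 0.06]], [[0, 0, -0.04], [0, 0, 0.06]], [[0, 0, -0.06], [0, 0, 0.06]]]}}

```text
clock: 59.28
tcp_pos: [0.4045, 0.2001, 0.0808]
orientation: [-2.21, -2.232, -0.0]
contact_force: [0.7, 0.1, -1.1]
grip_width: 0.0063
gripper_force: 78.0
```

```bash
python3 - <<'E'
from h import *
go([.4958,.3133,.13],down(3.2))
E
```

```text
shift [0.449, 0.37, -0.197] turn [-0.0001, -0.0002, -0.0146]
```

Request:
{"op": "apply_moves", "data": {"rows": [[[0, 0, -0.1], [0, 0, 0]], [[0, 0, -0.2], [0, 0, 0]], [[0.15, 0.12, -0.2], [0, 0, -0.0146]], [[0.3, 0.24, -0.2], [0, 0, -0.0146]], [[0.449, 0.37, -0.2], [0, 0, -0.0146]], [[0.449, 0.37, -0.2], [0, 0, -0.0146]], [[0.449, 0.37, -0.2], [0, 0, -0.0146]], [[0.449, 0.37, -0.2], [0, 0, -0.0146]]]}}

```text
clock: 60.28
tcp_pos: [0.4952, 0.3121, 0.1305]
orientation: [-2.159, -2.282, 0.001]
contact_force: [-0.6, -0.6, -0.8]
grip_width: 0.0064
gripper_force: 78.5
```

```bash
python3 - <<'E'
from h import *
go([.4958,.3133,.05],down(3.2));go([.4958,.3133,.036],down(3.2))
w=grab_frame("wrist");
# stand edges at z=.03
print("x",scan(w,[.46,.335,.03],[.53,.335,.03],36));print("y",scan(w,[.482,.28,.03],[.482,.36,.03],41))
print("slot x",scan(w,[.48,.322,.03],[.51,.322,.03],31));print("slot y",scan(w,[.496,.30,.03],[.496,.345,.03],46))
E
```

```text
shift [0.005, 0.003, 0.322] turn [-0.0003, 0.0001, -0.0001]
shift [0.005, 0.003, 0.378] turn [-0.0003, 0.0001, -0.0001]
x [181, 184, 181, 184, 179, 182, 180, 184, 184, 183, 183, 180, 178, 184, 181, 183, 181, 180, 179, 180, 183, 179, 178, 178, 178, 180, 178, 177, 182, 104, 187, 180, 184, 124, 152, 110]
y [179, 179, 183, 91, 101, 103, 104, 105, 104, 105, 106, 105, 106, 105, 105, 95, 178, 177, 180, 178, 180, 181, 182, 181, 180, 183, 182, 181, 184, 183, 114, 92, 89, 177, 183, 181, 181, 182, 182, 182, 182]
slot x [181, 180, 181, 180, 179, 180, 179, 179, 180, 161, 121, 107, 108, 101, 92, 185, 182, 178, 180, 187, 170, 140, 169, 179, 175, 178, 176, 177, 175, 174, 176]
slot y [82, 86, 86, 84, 83, 83, 85, 89, 99, 107, 104, 101, 105, 105, 103, 103, 105, 106, 105, 96, 188, 181, 182, 180, 180, 177, 180, 185, 143, 121, 182, 180, 183, 180, 181, 179, 181, 182, 177, 183, 186, 131, 84, 90, 90, 91]
```

Request:
{"op": "apply_moves", "data": {"rows": [[[0.006, 0.004, 0.12], [0, 0, 0]], [[0.006, 0.004, 0.22], [0, 0, 0]], [[0.006, 0.004, 0.25], [0, 0, 0]], [[0.006, 0.004, 0.28], [0, 0, 0]], [[0.006, 0.004, 0.3], [0, 0, 0]], [[0.006, 0.004, 0.3], [0, 0, 0]]]}}

```text
clock: 61.08
tcp_pos: [0.4969, 0.315, 0.0558]
orientation: [-2.158, -2.283, -0.001]
contact_force: [0.4, -1.3, -0.6]
grip_width: 0.0066
gripper_force: 78.5
```

Request:
{"op": "apply_moves", "data": {"rows": [[[-0.003, -0.002, 0.025], [0, 0, 0]], [[-0.003, -0.002, 0.05], [0, 0, 0]], [[-0.003, -0.002, 0.068], [0, 0, 0]], [[-0.003, -0.002, 0.078], [0, 0, 0]], [[-0.003, -0.002, 0.078], [0, 0, 0]]]}}

```text
clock: 61.7
tcp_pos: [0.4963, 0.3143, 0.0361]
orientation: [-2.158, -2.283, -0.001]
contact_force: [-0.7, 0.0, -0.3]
grip_width: 0.0067
gripper_force: 78.5
```

Request:
{"op": "apply_moves", "data": {"rows": [[[0, 0, 0.004], [0, 0, 0]], [[0, 0, 0.008], [0, 0, 0]], [[0, 0, 0.008], [0, 0, 0]]]}}

```text
clock: 62.08
tcp_pos: [0.4965, 0.3144, 0.036]
orientation: [2.158, 2.283, 0.001]
contact_force: [-5.7, -3.4, 16.8]
grip_width: 0.0064
gripper_force: 81.4
```

Seated at the expected height. Release and lift away.

Request:
{"op": "apply_moves", "data": {"rows": [[[0, 0, -0.005], [0, 0, 0]], [[0, 0, -0.005], [0, 0, 0]], [[0, 0, -0.005], [0, 0, 0]], [[0, 0, -0.005], [0, 0, 0]], [[0, 0, -0.06], [0, 0, 0]], [[0, 0, -0.16], [0, 0, 0]], [[0, 0, -0.4], [0, 0, 0]], [[0, 0, -0.65], [0, 0, 0]], [[0, 0, -0.9], [0, 0, 0]], [[0, 0, -0.9], [0, 0, 0]]], "jaw": -0.2}}

```text
clock: 63.32
tcp_pos: [0.4987, 0.3164, 0.2661]
orientation: [2.157, 2.282, 0.019]
contact_force: [0.2, 0.6, -0.3]
grip_width: 0.0343
gripper_force: 0.0
```

```bash
python3 - <<'E'
from h import *
o=telemetry.get_obs();print(o["tcp_pos"],o["contact_force"])
w=grab_frame("wrist");g=cv2.cvtColor(w["frame"],cv2.COLOR_RGB2GRAY)
c=pix(w,[.496,.3135,.06]).astype(int);m=np.zeros_like(g);s=np.s_[c[1]-35:c[1]+35,c[0]-25:c[0]+25];m[s]=g[s]<60
n,l,st,ce=cv2.connectedComponentsWithStats(m)
for i in range(1,n):
  if st[i,4]>60:
    r=cv2.boxPoints(cv2.minAreaRect(np.argwhere(l==i)[:,::-1].astype(np.float32)));print(st[i],[plane(w,*p,.069)[:2].round(4).tolist() for p in r])
d=grab_frame("side");print("side key vertical",scan(d,[.496,.31,.02],[.496,.31,.09],36))
for z in(.043,):print("bar x=.5",scan(w,[.5,.15,z],[.5,.25,z],51)); print("x=.55",scan(w,[.55,.15,z],[.55,.25,z],51))
green(d,.03);c=grab_frame("scene");green(c,.03)
E
```

```text
[0.49872634 0.31640952 0.26613349] [ 0.20821275  0.60318521 -0.26449672]
[312 183   8  34 171] [[0.4913, 0.3329], [0.4977, 0.3332], [0.4994, 0.3021], [0.4928, 0.3018]]
side key vertical [169, 169, 159, 129, 129, 111, 111, 101, 81, 81, 61, 61, 55, 47, 47, 48, 48, 51, 54, 54, 55, 55, 58, 91, 91, 141, 141, 184, 194, 194, 169, 116, 116, 74, 74, 64]
bar x=.5 [108, 106, 109, 104, 105, 107, 107, 109, 106, 109, 102, 77, 78, 69, 72, 84, 79, 83, 84, 79, 82, 81, 81, 82, 84, 76, 86, 86, 85, 63, 70, 82, 81, 79, 83, 79, 80, 82, 82, 78, 76, 143, 135, 138, 135, 132, 140, 134, 137, 137, 135]
x=.55 [181, 177, 181, 178, 178, 178, 178, 184, 183, 148, 143, 75, 76, 63, 68, 78, 78, 78, 83, 79, 80, 81, 81, 77, 80, 83, 83, 83, 81, 69, 65, 81, 81, 75, 79, 83, 76, 77, 79, 79, 79, 80, 81, 77, 79, 79, 82, 79, 77, 78, 78]
```

```bash
python3 -c "
from bench import job
print(job.hand_in())"
```

```text
the job is handed in; nothing more can be done
None
```

The job is done and handed in at about 63 s: both slide boxes present were in the white tray, flat and lid up, when I last looked right after placing the second (it was upside down and I turned it over; the other was knocked about 3 cm inside the tray but stayed lid up); the key was turned back to its home stop, withdrawn and stands upright in its stand; the hand-in returned no verdict.

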